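Restock and index the fittings carousel

TASK

Restock the rotating display on the plumbing counter: put all the pipe couplings on the counter into the wide canister while it faces your side, and set the wide cover on it so that it sits level and fully down. Then turn the carousel anticlockwise (seen from above) a quarter turn to the next click stop, which brings the narrow canister to your side, and only then put all the brass tees into that one and cover it with the narrow cover in the same way. Finally turn it one more quarter turn the same way to the last click stop, and leave everything in the canisters, both covers seated, and the other goods on the counter where they are.

Things in the scene. Friction and masses are not known exactly. Their poses are not given: they have to be found in the camera images.
- wide_rim (a point): centre of the mouth, at rim height, of the wide open steel canister fixed on the carousel: 128 mm outside, 120 mm inside, 110 mm high outside, 105 mm deep inside; it faces the robot's side of the counter when the joint reads 0. Rim 140 mm above the counter; canister centres stand 95 mm from the carousel's axis. z up
- narrow_rim (a point): centre of the mouth, at rim height, of the narrow open steel canister fixed on the carousel: 112 mm outside, 104 mm inside, 110 mm high outside, 105 mm deep inside; a quarter turn behind the wide one: it faces the robot's side when the joint reads 1.571. Rim 140 mm above the counter; canister centres stand 95 mm from the carousel's axis. z up
- wide_cover: loose round steel cover of the wide canister: disc 132 mm across, 6 mm thick; under it a locating plug 110 mm across, 8 mm deep (5 mm play all round in the canister); on top a round black knob 32 mm across, 34 mm high. Origin on its axis at the underside of the disc, the face that meets the rim (8 mm above the counter as it lies); z up through the knob. About 0.3 kg
- narrow_cover: loose round steel cover of the narrow canister: disc 116 mm across, 6 mm thick; under it a locating plug 94 mm across, 8 mm deep (5 mm play all round in the canister); on top a round black knob 32 mm across, 34 mm high. Origin on its axis at the underside of the disc, the face that meets the rim (8 mm above the counter as it lies); z up through the knob. About 0.3 kg
- carousel (a joint): grey turntable 330 mm across, top 30 mm above the counter; upright axis, angle grows anticlockwise seen from above. Spring detents at 0 (start), 1.571 and 3.142 rad draw it in from 0.3 rad away (friction may leave it 0.03 off); stops 0.2 beyond the outer two. A hump takes up to 4 N at a handle. The stand may be turned up to 0.25 rad: read directions from handles and canisters
- hub (a point): point on the carousel's axis, at the height of its top (30 mm above the counter)
- handle1 (a point): top centre of an upright steel turning post near the carousel's edge, 18 mm diameter, 112 mm high above the carousel (top 142 mm above the counter), 145 mm from the axis, between the two canisters; to be pinched or pushed from above
- handle2 (a point): top centre of an upright steel turning post near the carousel's edge, 18 mm diameter, 112 mm high above the carousel (top 142 mm above the counter), 145 mm from the axis, a quarter turn clockwise (seen from above) of handle1, on the other side of the narrow canister; to be pinched or pushed from above
- handle3 (a point): top centre of an upright steel turning post near the carousel's edge, 18 mm diameter, 112 mm high above the carousel (top 142 mm above the counter), 145 mm from the axis, opposite handle1, between the two fixed samples; to be pinched or pushed from above
- handle4 (a point): top centre of an upright steel turning post near the carousel's edge, 18 mm diameter, 112 mm high above the carousel (top 142 mm above the counter), 145 mm from the axis, opposite handle2, on the other side of the wide canister; to be pinched or pushed from above
- coupling1: straight chromed pipe coupling, 74 mm long along its own x axis, 24 mm diameter threaded ends and an eight-sided collar in the middle (30 mm across flats, 30 mm long) on which it lies, 0.16 kg or so. Origin at its centre (15 mm above the counter as it lies). May be absent
- coupling2: straight chromed pipe coupling, 74 mm long along its own x axis, 24 mm diameter threaded ends and an eight-sided collar in the middle (30 mm across flats, 30 mm long) on which it lies, 0.16 kg or so. Origin at its centre (15 mm above the counter as it lies). May be absent
- coupling3: straight chromed pipe coupling, 74 mm long along its own x axis, 24 mm diameter threaded ends and an eight-sided collar in the middle (30 mm across flats, 30 mm long) on which it lies, 0.16 kg or so. Origin at its centre (15 mm above the counter as it lies). May be absent
- tee1: brass tee fitting, a 68 mm straight run of 28 mm diameter along its own x axis, with a branch of 28 mm diameter along its own +y axis that ends 40 mm from the run's axis, 0.18 kg or so; it lies flat with y level. Origin where the axes of run and branch cross, 14 mm above the counter as it lies. May be absent
- tee2: brass tee fitting, a 68 mm straight run of 28 mm diameter along its own x axis, with a branch of 28 mm diameter along its own +y axis that ends 40 mm from the run's axis, 0.18 kg or so; it lies flat with y level. Origin where the axes of run and branch cross, 14 mm above the counter as it lies. May be absent
- sealant: bystander, not part of the job: bottle of sealant, 52 mm diameter, 130 mm high; origin at its underside centre
- cleaner: bystander, not part of the job: jar, 56 mm diameter, 120 mm high; origin at its underside centre
- brass_ring: bystander, not part of the job: flat brass ring, 68 mm across, 16 mm high; origin at its underside centre
- escutcheon: bystander, not part of the job: chromed wall flange, 84 mm across, 30 mm high; origin at its underside centre
- tape_roll: bystander, not part of the job: roll of tape, 60 mm across, 18 mm high; origin at its underside centre
Not all that is in view belongs to the job. Leave any purple or red look-alike of the coupling1 alone.

How it is judged:
On the way, in this order (a step that is already met when the one before it is completed fails the run):
1. the wide canister, still facing the robot's side (carousel at its first stop), holds every coupling and its cover is seated and let go (horizontal distance between each of coupling1, coupling2, coupling3 and wide_rim below 0.056 m and z of coupling1 in the frame of wide_rim between -0.112 and -0.012 m and z of coupling2 in the frame of wide_rim between -0.112 and -0.012 m and z of coupling3 in the frame of wide_rim between -0.112 and -0.012 m and z of wide_cover in the frame of wide_rim between -0.003 and 0.003 m and horizontal distance between wide_cover and wide_rim below 0.009 m and angle between wide_cover's own z axis and vertical below 0.05 rad and value of joint carousel between -0.09 and 0.09 rad and velocity of joint carousel between -0.05 and 0.05 rad/s and contact force between the fingers and wide_cover below 0.1 N), for 0.2 s.
2. the carousel is turned a quarter turn to its middle stop (value of joint carousel between 1.4808 and 1.6608 rad and velocity of joint carousel between -0.05 and 0.05 rad/s), for 0.2 s.
3. the narrow canister, now facing the robot's side, holds every tee and its cover is seated and let go (all of step 2 and horizontal distance between each of tee1, tee2 and narrow_rim below 0.048 m and z of tee1 in the frame of narrow_rim between -0.112 and -0.012 m and z of tee2 in the frame of narrow_rim between -0.112 and -0.012 m and z of narrow_cover in the frame of narrow_rim between -0.003 and 0.003 m and horizontal distance between narrow_cover and narrow_rim below 0.009 m and angle between narrow_cover's own z axis and vertical below 0.05 rad and contact force between the fingers and narrow_cover below 0.1 N), for 0.2 s.
4. the carousel is turned a further quarter turn to its last stop (value of joint carousel between 3.05159 and 3.23159 rad and velocity of joint carousel between -0.05 and 0.05 rad/s), for 0.2 s.
At the end, for the whole second after the job is handed in: Carousel at rest within 0.09 rad of 3.142; every coupling in the wide canister, every tee in the narrow one (centres 12 mm or more below the rim); each cover on its own canister, disc within 3 mm of the rim in height and 9 mm of its centre, tilted under 0.05 rad; all at rest (all of step 4 and horizontal distance between each of coupling1, coupling2, coupling3 and wide_rim below 0.056 m and z of coupling1 in the frame of wide_rim between -0.112 and -0.012 m and z of coupling2 in the frame of wide_rim between -0.112 and -0.012 m and z of coupling3 in the frame of wide_rim between -0.112 and -0.012 m and horizontal distance between each of tee1, tee2 and narrow_rim below 0.048 m and z of tee1 in the frame of narrow_rim between -0.112 and -0.012 m and z of tee2 in the frame of narrow_rim between -0.112 and -0.012 m and z of wide_cover in the frame of wide_rim between -0.003 and 0.003 m and horizontal distance between wide_cover and wide_rim below 0.009 m and angle between each of wide_cover, narrow_cover's own z axis and vertical below 0.05 rad and z of narrow_cover in the frame of narrow_rim between -0.003 and 0.003 m and horizontal distance between narrow_cover and narrow_rim below 0.009 m and linear speed of each of coupling1, coupling2, coupling3, tee1, tee2, wide_cover, narrow_cover below 0.03 m/s); the robot touches nothing.
It fails at once if a bystander is pushed more than 60 mm from its place (distance of any of sealant, cleaner, brass_ring, escutcheon, tape_roll from where it was at the start of the episode above 0.06 m).
Of coupling1, coupling2, coupling3 only 2 to 3 are there at a start; the rules pass over those that are not, and their reading is None.
Of tee1, tee2 only 1 to 2 are there at a start; the rules pass over those that are not, and their reading is None.
At some moment in a run one of coupling1, coupling2, coupling3, tee1, tee2, wide_cover, narrow_cover may be knocked a few centimetres aside while the robot is not near it.
Once in a run the grip may slacken for a moment while it holds something.
It also fails if it takes over 200 s, if anything falls off the work surface, if the arm or the gripper's body presses on something with over 40 N, if the wrist force passes 120 N, or if a joint passes its speed limit or range.

ROBOT

A 6-joint arm with a two-finger parallel gripper is mounted at the origin on the work surface. World frame = base frame: x ahead of the robot, y to its left, z up, the work surface at z = 0. Lengths are in m, angles in rad, forces in N, time in s.
With the tool pointing down it reaches from about 0.425 to 0.95 m from the base axis. Payload 3.5 kg.
Tool frame: the origin (TCP) lies midway between the tips of the shut fingers; the grasp point (between the pads) lies 19 mm behind it; z points along the fingers, y is the direction in which the jaws open and shut (so a half turn about z gives the same grasp; the last joint's range is limited). The gripper opens to 85 mm and grips with 20 to 120 N. Pads are 22 mm wide; open, the fingers measure 114 mm over their backs; the gripper's body (76 mm by 85 mm) begins 54 mm behind the grasp point. The pads swing forward as they close: fully open they stand 13 mm farther back than shut.
Start: joints at [-1.284, 0.286, 1.577, -0, 1.279, -0.15], TCP at [0.286, -0.612, 0.231] pointing down, gripper open.
Joint ranges: [-2.77, 2.77], [-0.9, 2.22], [0.21, 2.48], [-1.53, 4.67], [0.24, 2.81], [-2.84, 2.84]. Speed limits (rad/s): [2.79, 2.79, 3.14, 3.14, 3.14, 3.14].

INTERFACE

Orientations are given as a unit quaternion [x, y, z, w].
In Python, from plant import * gives the robot as it stands.
- The arm moves only by the shell command python3 -m jog 'ROWS' [FORCE]. ROWS is a JSON object of lists of equal length, an entry for each row: "travel": the shift along the world's x, y, z in mm, a list of three; "dr": the turn, a rotation vector about the world's x, y, z in degrees, a list of three; "jaw": the closure in counts, from 0 (fully open) to 255 (shut). In form: {"travel": [[x, y, z], ...], "dr": [[wx, wy, wz], ...], "jaw": [jaw, ...]}. A call has 1 to 5 rows; each row shifts and turns the commanded pose from where the row before left it; what a row does not reach is not made up. A row lasts 1/12 s, in which the tool goes at most 41.7 mm and 7.16 degrees, less where a joint would pass 70% of its speed; a pose out of reach is approached as far as the arm can. A call is refused whole if a number of a shift passes 41.7 or a number of a turn 7.16, either way. A call with a gripper value outside its range is refused whole. The fingers move at their own pace and stop on an object; FORCE is the grip in N (left out, the last holds). Time passes only in rows, so rows that do not move let the fingers close. It gives the time, the measured TCP pose, the force and the opening at its end, in the units of the state.
- get_state(): the state, without advancing time (a new reading comes with each control period).
- read_camera(name): name is "scene" or "top"; returns the picture (400x640x3 uint8, red, green, blue); there is no depth.
- camera_info(name): a dict with "K" (3x3 intrinsics, pixels), "R" (3x3) and "t" (3): a world point X has camera coordinates R X + t. Camera axes: x right, y down, z forward; pixel columns grow to the right and rows downward; lengths in m; the calibration is good to about 2 mm. A picture is of the moment at which its call begins. camera_info takes no time and is no camera call.
- sign_off(): hands the job in, once; it reports no verdict.
The state is a dict: "time": time; "qpos": joint angles; "dq": joint speeds; "joint_efforts": joint torques, N m; "eef_pos": TCP position; "tcp_rot": TCP orientation; "contact_force": force on the tool from outside, world axes, zero at the start; "wrist_torque": the same for the moment, N m; "opening": opening from 0.0 (shut) to 1.0 (fully open).
Only numpy, scipy, OpenCV 4.12 (cv2) and the standard library are available. Lean on these libraries where they do the work, as an engineer would, in place of code of your own. Each camera call takes 0.05 s, during which the arm holds its last target. There are 200 camera calls.

## Working session

There is one attempt and no reset: what is moved stays moved. The work goes in short steps, Python scripts to look and compute and a shell command to move; the robot and the scene stay as the last step left them, time stands still between calls to the robot, and variables do not carry over. Pictures are saved under pics/ and viewed, about 12 in all and at most 16, crops included, and the job is handed in when it is done.

```bash
ls; mkdir -p pics; python3 - <<'E'
from plant import *
import cv2
for n in("scene","top"):
    im=read_camera(n); cv2.imwrite(f"pics/{n}0.png",im[:,:,::-1])
    c=camera_info(n); print(n,c)
print(get_state())
E
```

```text
pics
scene {'K': array([[505.85590331,   0.        , 324.05068384],
       [  0.        , 505.85590331, 203.85228993],
       [  0.        ,   0.        ,   1.        ]]), 'R': array([[-0.79603285,  0.60517168,  0.00994676],
       [ 0.40272876,  0.54186766, -0.73769166],
       [-0.45181993, -0.58322095, -0.6750645 ]]), 't': array([ 0.37241459, -0.12806786,  1.70680769])}
top {'K': array([[365.65044606,   0.        , 313.29740911],
       [  0.        , 365.65044606, 202.60722979],
       [  0.        ,   0.        ,   1.        ]]), 'R': array([[-0.01410986, -0.99964381,  0.02265317],
       [-0.98789368,  0.01043648, -0.15478098],
       [ 0.15448943, -0.02456286, -0.98768906]]), 't': array([0.01662437, 0.46193351, 1.03769147])}
{'time': 0.1, 'qpos': array([-1.28396976e+00,  2.87140728e-01,  1.57808465e+00, -1.92683736e-05,
        1.27863965e+00, -1.49972151e-01]), 'dq': array([-0.00184759, -0.00287675, -0.00299348, -0.00224489, -0.00163705,
       -0.0005782 ]), 'joint_efforts': array([ 5.53210684e-04, -4.07297087e+01, -2.93699992e+01, -1.79224312e-04,
        3.42931315e-03,  1.07855450e-05]), 'eef_pos': array([ 0.28541274, -0.61099754,  0.23001382]), 'tcp_rot': array([ 9.76244273e-01,  2.16669861e-01, -8.68866038e-05, -1.13289693e-03]), 'contact_force': array([ 0.92157629, -0.05979185, -0.89551776]), 'wrist_torque': array([ 0.00606376,  0.03967638, -0.01316378]), 'opening': 0.9980039916446718}
```

View pics/scene0.png

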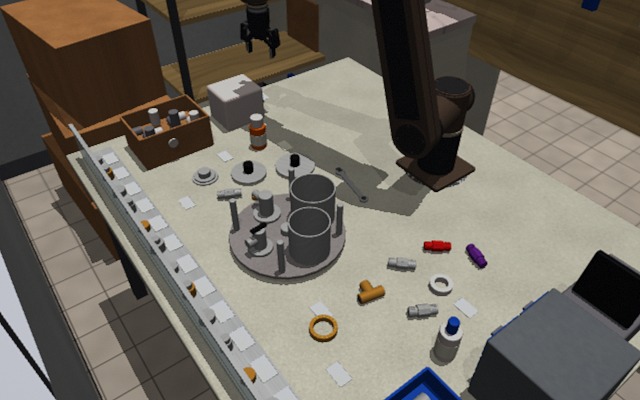

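View pics/top0.png

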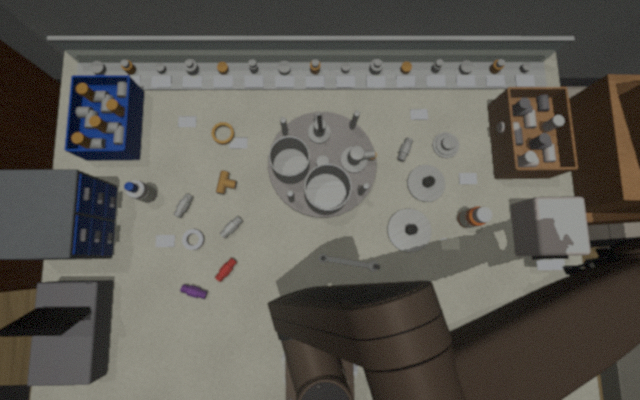

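The top view shows couplings at about (185,205), (231,227) and (405,149), with red and purple look-alikes at (226,269) and (194,291). The single tee is at (226,181) and the covers are at (426,183) and (408,230). The wide canister mouth is at (327,188) and the narrow at (290,157). Next I'll measure these.

```bash
cat > h.py <<'E'
from plant import *
import cv2, numpy as np
def ray(n,u,v):
    c=camera_info(n); d=c["R"].T@np.linalg.inv(c["K"])@[u,v,1]; return -c["R"].T@c["t"],d
def onz(n,u,v,z):
    o,d=ray(n,u,v); return o+d*(z-o[2])/d[2]
def proj(n,X):
    c=camera_info(n); p=c["K"]@(c["R"]@np.asarray(X,float)+c["t"]); return p[:2]/p[2]
def shot(n,name,box=None,s=1):
    im=read_camera(n)[:,:,::-1].copy()
    if box: x0,y0,x1,y1=box; c=cv2.resize(im[y0:y1,x0:x1],None,fx=s,fy=s,interpolation=cv2.INTER_CUBIC)
    else: c=im
    cv2.imwrite(f"pics/{name}.png",c); return im
def tri(u1,u2):
    o1,d1=ray("top",*u1); o2,d2=ray("scene",*u2)
    A=np.array([d1,-d2]).T; s=np.linalg.lstsq(A,o2-o1,rcond=None)[0]
    p,q=o1+s[0]*d1,o2+s[1]*d2; return (p+q)/2,np.linalg.norm(p-q)
E
python3 - <<'E'
from h import *
a=cv2.imread("pics/top0.png"); b=cv2.imread("pics/scene0.png")
c1=cv2.resize(a[90:260,160:460],None,fx=2.6,fy=2.6,interpolation=cv2.INTER_CUBIC)
cv2.imwrite("pics/t1.png",c1)
c2=cv2.resize(b[140:330,180:470],None,fx=2.7,fy=2.7,interpolation=cv2.INTER_CUBIC)
cv2.imwrite("pics/s1.png",c2)
for n,p,z in [("c1",(185,205),.015),("c2",(231,227),.015),("c3",(405,149),.015),("tee",(226,181),.014),("covA",(426,183),.014),("covB",(408,230),.014),("wide",(327,188),.14),("nar",(290,157),.14)]:
    print(n,onz("top",*p,z).round(3))
E
```

```text
c1 [0.462 0.391 0.015]
c2 [0.395 0.254 0.015]
c3 [ 0.63  -0.275  0.015]
tee [0.534 0.272 0.014]
covA [ 0.522 -0.334  0.014]
covB [ 0.38  -0.271  0.014]
wide [ 0.485 -0.024  0.14 ]
nar [0.571 0.075 0.14 ]
```

View pics/t1.png

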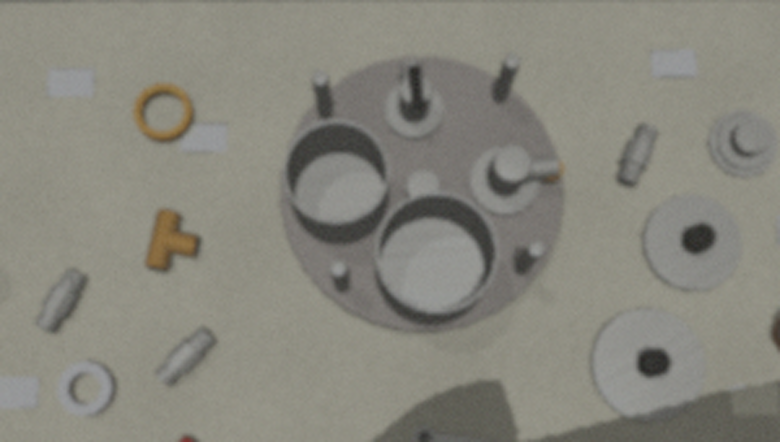

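View pics/s1.png

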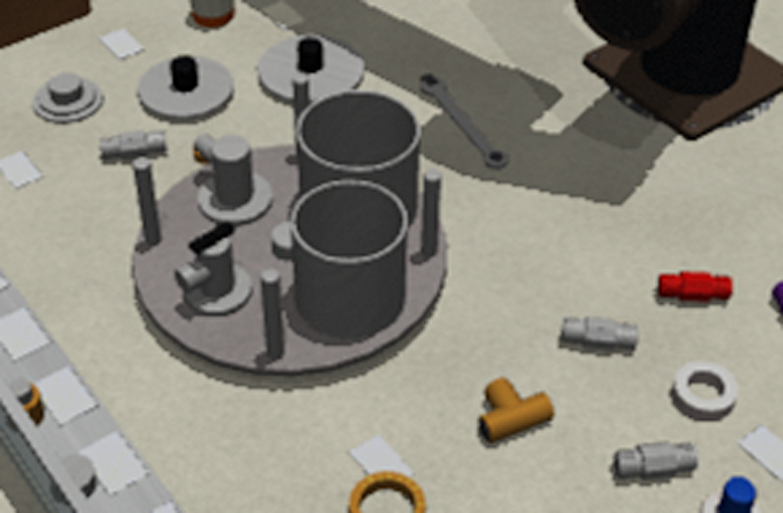

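Sizes in the crop settle the covers. The disc at (408,230), about 42 px across, is the wide cover, and the one at (426,183), about 37 px, is the narrow one. The three grey chrome couplings are distinct from the red and purple ones, and there is one brass tee. Next come precise positions, checked against the geometry.

```bash
cat >> h.py <<'E'
def blob(n,mask,u,v,r=22):
    "largest blob near u,v: centroid, rect, area"
    w=np.zeros_like(mask); x,y=int(u),int(v); w[max(0,y-r):y+r,max(0,x-r):x+r]=mask[max(0,y-r):y+r,max(0,x-r):x+r]
    cs=cv2.findContours(w,cv2.RETR_EXTERNAL,cv2.CHAIN_APPROX_NONE)[0]
    if not cs: return None
    c=max(cs,key=cv2.contourArea); m=np.zeros_like(mask); cv2.drawContours(m,[c],-1,1,-1)
    yy,xx=np.nonzero(m); pts=np.array([xx,yy],float).T
    mu=pts.mean(0); ev,V=np.linalg.eigh(np.cov(pts.T)); return mu,V[:,1],4*np.sqrt(ev[::-1]),len(pts)
def chrome(im): # grey against beige counter
    f=cv2.GaussianBlur(im,(3,3),0).astype(int); return ((f[...,2]-f[...,0])<12).astype(np.uint8)
def brass(im):
    f=im.astype(int); return ((f[...,2]-f[...,0])>60).astype(np.uint8)
def black(im):
    return (im.max(2)<60).astype(np.uint8)
def part(n,im,u,v,z,mk,r=22):
    b=blob(n,mk(im),u,v,r)
    if b is None: return None
    mu,ax,L,A=b; p=onz(n,*mu,z); q=onz(n,*(mu+10*ax),z)-p
    return p.round(4),"yaw",round(float(np.degrees(np.arctan2(q[1],q[0]))),1),"px",mu.round(1),"L",L.round(1),A
E
python3 - <<'E'
from h import *
T=cv2.imread("pics/top0.png"); S=cv2.imread("pics/scene0.png")
t=lambda u,v:(u/2.6+160-.3,v/2.6+90-.3); s=lambda u,v:(u/2.7+180-.3,v/2.7+140-.3)
P={}
for k,a,b in [("h1",(338,268),(432,178)),("h2",(320,78),(144+126,275)),("h3",(511,62),(144,163)),("h4",(536,248),(301,82)),("wide",(435,258),(358,131)),("nar",(337,182),(349,221.5))]:
    P[k],e=tri(t(*a),s(*b)); print(k,P[k].round(4),"gap",round(e,4),"topplane",onz("top",*t(*a),.142 if k[0]=='h' else .14).round(4))
c=np.mean([P[f"h{i}"] for i in(1,2,3,4)],0); print("hub",c)
for k in P: d=P[k]-c; print(k,np.hypot(*d[:2]).round(4),np.degrees(np.arctan2(d[1],d[0])).round(1))
for k,n,u,v,z,m in [("c1","top",185,205,.018,chrome),("c2","top",231,227,.018,chrome),("c3","top",405,149,.018,chrome),("tee","top",226,181,.016,brass),("kA","top",428,182,.031,black),("kB","top",411,229,.031,black)]:
    print(k,part(n,T,u,v,z,m,18 if k[0]!='k' else 10))
for k,u,v,z,m in [("c1",423,311,.016,chrome),("c2",402,264,.016,chrome),("c3",229,194,.016,chrome),("tee",371,291,.016,brass),("kA",248,167,.031,black),("kB",295,160,.031,black)]:
    print(k,part("scene",S,u,v,z,m,20 if k[0]!='k' else 12))
E
```

```text
h1 [0.4741 0.0758 0.1344] gap 0.0005 topplane [0.4725 0.0757 0.142 ]
h2 [0.6778 0.0935 0.1383] gap 0.0014 topplane [0.6757 0.0938 0.142 ]
h3 [ 0.6942 -0.1091  0.1389] gap 0.0009 topplane [ 0.6925 -0.1082  0.142 ]
h4 [ 0.4925 -0.1284  0.1342] gap 0.0012 topplane [ 0.4914 -0.1275  0.142 ]
wide [ 0.4865 -0.0265  0.1308] gap 0.0067 topplane [ 0.4823 -0.0236  0.14  ]
nar [0.57   0.0741 0.1275] gap 0.0084 topplane [0.5634 0.0764 0.14  ]
hub [ 0.5846438 -0.0170257  0.1364261]
h1 0.1444 140.0
h2 0.1445 49.9
h3 0.1431 -40.0
h4 0.1445 -129.6
wide 0.0986 -174.5
nar 0.0922 99.1
c1 (array([0.4606, 0.396 , 0.018 ]), 'yaw', 149.5, 'px', array([183. , 205.4]), 'L', array([29.7, 13.7]), 315)
c2 (array([0.3952, 0.2541, 0.018 ]), 'yaw', 135.4, 'px', array([230.8, 226.9]), 'L', array([30.3, 13. ]), 303)
c3 (array([ 0.6283, -0.2719,  0.018 ]), 'yaw', 155.2, 'px', array([404.4, 149.1]), 'L', array([29.2, 12.6]), 283)
tee (array([0.5309, 0.2771, 0.016 ]), 'yaw', 159.1, 'px', array([224.2, 181.9]), 'L', array([19.7, 16.3]), 161)
kA (array([ 0.5235, -0.3342,  0.031 ]), 'yaw', 109.8, 'px', array([428.1, 181.4]), 'L', array([11.5,  8.7]), 77)
kB (array([ 0.381 , -0.2741,  0.031 ]), 'yaw', 97.5, 'px', array([410.8, 229.1]), 'L', array([11.2,  8.7]), 76)
c1 (array([0.4672, 0.3998, 0.016 ]), 'yaw', -27.4, 'px', array([422.1, 310.9]), 'L', array([34.6, 14.9]), 398)
c2 (array([0.4021, 0.2577, 0.016 ]), 'yaw', -44.2, 'px', array([401.3, 263.8]), 'L', array([31.3, 13.5]), 326)
c3 (array([ 0.6388, -0.2535,  0.016 ]), 'yaw', 84.1, 'px', array([229.9, 197.4]), 'L', array([27.5, 22.5]), 343)
tee (array([0.5297, 0.2752, 0.016 ]), 'yaw', -38.5, 'px', array([369.9, 290.7]), 'L', array([26.5, 19.3]), 322)
kA (array([ 0.5262, -0.333 ,  0.031 ]), 'yaw', 60.4, 'px', array([247.8, 167. ]), 'L', array([14.1, 10.1]), 109)
kB (array([ 0.3845, -0.2729,  0.031 ]), 'yaw', 53.8, 'px', array([294.2, 160.3]), 'L', array([13.9,  9.4]), 99)
```

Everything is consistent:
- The handles sit on a 144 mm radius, so the hub is at (0.584,-0.017). The stand is turned about +5°.
- That puts wide_rim at about (0.489,-0.025) and narrow_rim at about (0.576,0.077).
- Couplings (mean of both views): c1 (0.463,0.397) yaw -29°, c2 (0.398,0.256) yaw -44°, c3 (0.631,-0.270) yaw -25°.

I'm heading to c3 first.

```bash
for i in 1 2 3; do python3 -m jog '{"travel":[[23,22.7,0],[23,22.7,0],[23,22.7,0],[23,22.7,0],[23,22.7,0]],"dr":[[0,0,-3.3],[0,0,-3.3],[0,0,-3.3],[0,0,-3.3],[0,0,-3.3]],"jaw":[0,0,0,0,0]}' 40; done
```

```text
time: 0.52
eef_pos: [0.4012, -0.4967, 0.2306]
tcp_rot: [0.997, 0.073, -0.0, -0.001]
contact_force: [-0.0, -0.4, -0.0]
opening: 1.0
time: 0.93
eef_pos: [0.5163, -0.383, 0.2307]
tcp_rot: [0.997, -0.071, -0.0, -0.0]
contact_force: [0.6, 0.0, 0.3]
opening: 0.996
time: 1.35
eef_pos: [0.6313, -0.2696, 0.2306]
tcp_rot: [0.977, -0.213, -0.001, -0.0]
contact_force: [-0.6, -1.0, -0.2]
opening: 0.999
```

```bash
python3 -m jog '{"travel":[[0,0,-38],[0,0,-38],[0,0,-38],[0,0,-38],[0,0,-30]],"dr":[[0,0,0],[0,0,0],[0,0,0],[0,0,0],[0,0,0]],"jaw":[0,0,0,0,0]}' 40
python3 -m jog '{"travel":[[0,0,-20],[0,0,-15],[0,0,-9],[0,0,0],[0,0,0]],"dr":[[0,0,0],[0,0,0],[0,0,0],[0,0,0],[0,0,0]],"jaw":[0,0,0,255,255]}'
python3 -m jog '{"travel":[[0,0,0],[0,0,0],[0,0,0],[0,0,0],[0,0,0]],"dr":[[0,0,0],[0,0,0],[0,0,0],[0,0,0],[0,0,0]],"jaw":[255,255,255,255,255]}'
python3 -m jog '{"travel":[[0,0,10],[0,0,20],[0,0,35],[0,0,38],[0,0,38]],"dr":[[0,0,0],[0,0,0],[0,0,0],[0,0,0],[0,0,0]],"jaw":[255,255,255,255,255]}'
python3 -c "
from h import *
shot('scene','g1',(150,60,450,260),2.6)"
```

```text
time: 1.77
eef_pos: [0.6289, -0.2698, 0.0452]
tcp_rot: [0.977, -0.212, -0.002, -0.001]
contact_force: [-0.7, 0.4, -0.7]
opening: 1.0
time: 2.18
eef_pos: [0.6311, -0.2714, 0.006]
tcp_rot: [0.977, -0.212, 0.0, 0.0]
contact_force: [0.4, 0.3, 0.2]
opening: 0.749
time: 2.6
eef_pos: [0.632, -0.2721, 0.0078]
tcp_rot: [0.977, -0.212, 0.002, 0.001]
contact_force: [-0.7, -0.2, 6.0]
opening: 0.34
time: 3.02
eef_pos: [0.6292, -0.2701, 0.1461]
tcp_rot: [0.977, -0.212, -0.002, -0.001]
contact_force: [1.1, -1.0, -2.5]
opening: 0.341
```

View pics/g1.png

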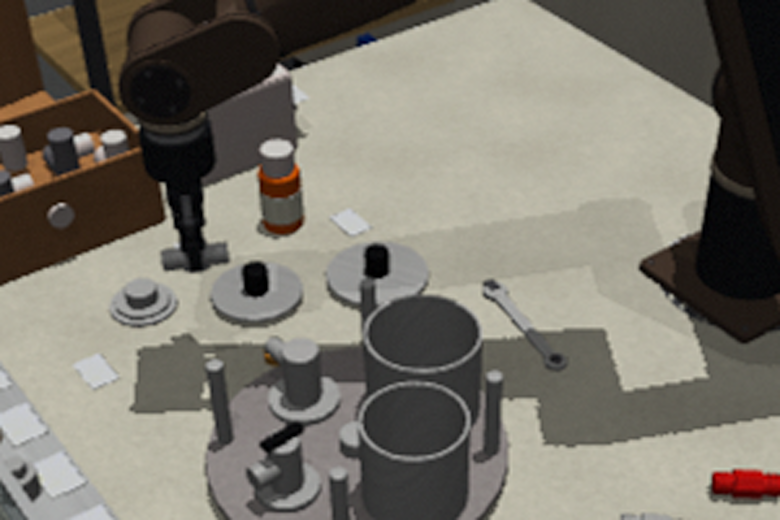

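The coupling is held level and across the fingers in the gripper at crop (195,257). Next it goes over the wide canister, down into the mouth, and gets released with a part opening.

```bash
python3 -m jog '{"travel":[[0,0,35],[0,0,30],[-17.5,30.6,0],[-17.5,30.6,0],[-17.5,30.6,0]],"dr":[[0,0,0],[0,0,0],[0,0,0],[0,0,0],[0,0,0]],"jaw":[255,255,255,255,255]}'
python3 -m jog '{"travel":[[-17.5,30.6,0],[-17.5,30.6,0],[-17.5,30.6,0],[-17.5,30.6,0],[-17.5,30.6,0]],"dr":[[0,0,0],[0,0,0],[0,0,0],[0,0,0],[0,0,0]],"jaw":[255,255,255,255,255]}'
python3 -m jog '{"travel":[[0,0,0],[0,0,0],[0,0,-25],[0,0,-25],[0,0,-10]],"dr":[[0,0,0],[0,0,0],[0,0,0],[0,0,0],[0,0,0]],"jaw":[255,255,255,255,255]}'
```

```text
time: 3.48
eef_pos: [0.577, -0.1783, 0.2114]
tcp_rot: [0.977, -0.213, -0.0, -0.0]
contact_force: [0.3, 0.3, -2.1]
opening: 0.339
time: 3.9
eef_pos: [0.4887, -0.0246, 0.2105]
tcp_rot: [0.977, -0.212, -0.001, -0.0]
contact_force: [-0.0, 0.8, -2.2]
opening: 0.336
time: 4.32
eef_pos: [0.4889, -0.0266, 0.148]
tcp_rot: [0.977, -0.212, -0.003, -0.0]
contact_force: [-0.8, -0.2, -2.0]
opening: 0.34
```

```bash
python3 -m jog '{"travel":[[0,0,-20],[0,0,-15],[0,0,0],[0,0,0],[0,0,0]],"dr":[[0,0,0],[0,0,0],[0,0,0],[0,0,0],[0,0,0]],"jaw":[255,255,255,110,110]}'
python3 -m jog '{"travel":[[0,0,0],[0,0,25],[0,0,30],[0,0,35],[0,0,10]],"dr":[[0,0,0],[0,0,0],[0,0,0],[0,0,0],[0,0,0]],"jaw":[110,110,110,110,110]}'
for i in 1 2 3 4 5; do python3 -m jog '{"travel":[[-3.64,11.24,0],[-3.64,11.24,0],[-3.64,11.24,0],[-3.64,11.24,0],[-3.64,11.24,0]],"dr":[[0,0,6.42],[0,0,6.42],[0,0,6.42],[0,0,6.42],[0,0,6.42]],"jaw":[0,0,0,0,0]}' |tail -5; done
python3 - <<'E'
from h import *
im=shot('top','t2',(160,90,460,260),2.6)
for k,u,v,z,m in [("c1",185,205,.018,chrome),("c2",231,227,.018,chrome),("tee",226,181,.016,brass),("kA",428,182,.031,black),("kB",411,229,.031,black)]:
    print(k,part("top",im,u,v,z,m,18 if k[0]!='k' else 10))
E
```

```text
time: 4.73
eef_pos: [0.4919, -0.0271, 0.1179]
tcp_rot: [0.977, -0.212, 0.001, 0.0]
contact_force: [-0.1, 0.5, 0.2]
opening: 0.566
time: 5.15
eef_pos: [0.494, -0.0272, 0.2241]
tcp_rot: [0.977, -0.212, 0.006, 0.0]
contact_force: [0.8, -0.2, 0.8]
opening: 0.569
time: 5.57
eef_pos: [0.4728, 0.0303, 0.2176]
tcp_rot: [0.998, 0.069, 0.001, 0.0]
contact_force: [-0.6, 0.6, -0.3]
opening: 0.997
time: 5.98
eef_pos: [0.4546, 0.0866, 0.2176]
tcp_rot: [0.94, 0.342, 0.001, 0.0]
contact_force: [-0.4, -0.4, -0.0]
opening: 0.995
time: 6.4
eef_pos: [0.4364, 0.1429, 0.2176]
tcp_rot: [0.808, 0.589, 0.001, 0.001]
contact_force: [-0.2, 0.5, 0.2]
opening: 1.003
time: 6.82
eef_pos: [0.4182, 0.1992, 0.2176]
tcp_rot: [0.614, 0.789, 0.001, 0.001]
contact_force: [-0.2, 1.2, 1.0]
opening: 1.001
time: 7.23
eef_pos: [0.3999, 0.2554, 0.2176]
tcp_rot: [0.372, 0.928, 0.001, 0.001]
contact_force: [0.6, -0.1, -0.2]
opening: 1.001
c1 (array([0.4197, 0.3738, 0.018 ]), 'yaw', 99.5, 'px', array([190. , 219.1]), 'L', array([28. ,  7.7]), 104)
c2 (array([0.3976, 0.2533, 0.018 ]), 'yaw', -142.1, 'px', array([231.1, 226.1]), 'L', array([43. , 36.8]), 1197)
tee (array([0.5304, 0.2773, 0.016 ]), 'yaw', 163.1, 'px', array([224.1, 182.1]), 'L', array([19.8, 16.3]), 173)
kA (array([ 0.5239, -0.3343,  0.031 ]), 'yaw', 116.3, 'px', array([428.1, 181.3]), 'L', array([11.6,  8.8]), 79)
kB (array([ 0.3813, -0.2735,  0.031 ]), 'yaw', 104.3, 'px', array([410.6, 229.1]), 'L', array([10.6,  8.5]), 70)
```

View pics/t2.png

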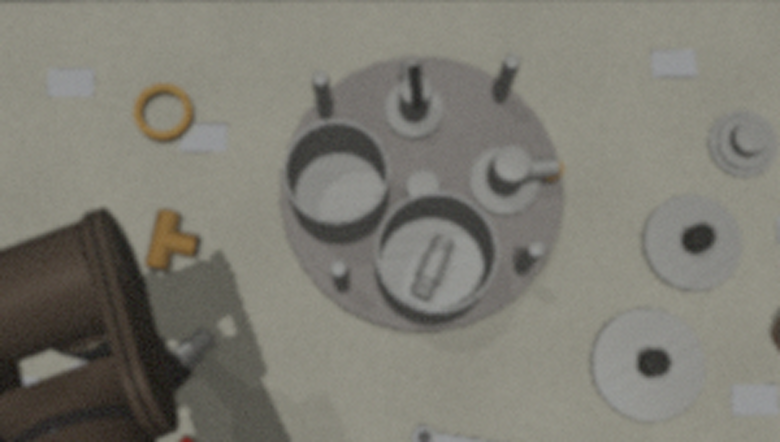

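The first coupling lies in the wide canister at crop (433,267). c2's end shows under the arm at crop (205,340), so it hasn't moved. Descending on c2.

```bash
python3 -m jog '{"travel":[[0,0,-38],[0,0,-38],[0,0,-38],[0,0,-35],[0,0,-25]],"dr":[[0,0,0],[0,0,0],[0,0,0],[0,0,0],[0,0,0]],"jaw":[0,0,0,0,0]}' 40
python3 -m jog '{"travel":[[0,0,-18],[0,0,-12],[0,0,-5],[0,0,0],[0,0,0]],"dr":[[0,0,0],[0,0,0],[0,0,0],[0,0,0],[0,0,0]],"jaw":[0,0,0,255,255]}'
python3 -m jog '{"travel":[[0,0,0],[0,0,0],[0,0,0],[0,0,0],[0,0,0]],"dr":[[0,0,0],[0,0,0],[0,0,0],[0,0,0],[0,0,0]],"jaw":[255,255,255,255,255]}'
python3 -m jog '{"travel":[[0,0,10],[0,0,25],[0,0,38],[0,0,38],[0,0,38]],"dr":[[0,0,0],[0,0,0],[0,0,0],[0,0,0],[0,0,0]],"jaw":[255,255,255,255,255]}'
python3 -m jog '{"travel":[[0,0,38],[0,0,15],[0,0,0],[0,0,0],[0,0,0]],"dr":[[0,0,0],[0,0,0],[0,0,0],[0,0,0],[0,0,0]],"jaw":[255,255,255,255,255]}'
```

```text
time: 7.7
eef_pos: [0.3987, 0.254, 0.0401]
tcp_rot: [0.375, 0.927, -0.001, -0.001]
contact_force: [0.5, -0.1, -0.3]
opening: 1.001
time: 8.12
eef_pos: [0.4005, 0.2549, 0.0082]
tcp_rot: [0.375, 0.927, 0.001, 0.001]
contact_force: [-0.9, -0.0, 0.5]
opening: 0.747
time: 8.53
eef_pos: [0.4006, 0.255, 0.0087]
tcp_rot: [0.374, 0.927, 0.001, 0.001]
contact_force: [-0.9, -0.8, 5.6]
opening: 0.34
time: 8.95
eef_pos: [0.3985, 0.2544, 0.1576]
tcp_rot: [0.374, 0.927, -0.0, -0.001]
contact_force: [1.6, 0.2, -1.4]
opening: 0.344
time: 9.37
eef_pos: [0.3981, 0.2542, 0.2071]
tcp_rot: [0.374, 0.927, -0.001, -0.002]
contact_force: [0.0, -0.1, -1.8]
opening: 0.334
```

```bash
python3 -m jog '{"travel":[[11.5,-34.9,0],[11.5,-34.9,0],[11.5,-34.9,0],[11.5,-34.9,0],[11.5,-34.9,0]],"dr":[[0,0,0],[0,0,0],[0,0,0],[0,0,0],[0,0,0]],"jaw":[255,255,255,255,255]}'
python3 -m jog '{"travel":[[11.5,-34.9,0],[11.5,-34.9,0],[11.5,-34.9,0],[0,0,-25],[0,0,-25]],"dr":[[0,0,0],[0,0,0],[0,0,0],[0,0,0],[0,0,0]],"jaw":[255,255,255,255,255]}'
python3 -m jog '{"travel":[[0,0,-25],[0,0,-12],[0,0,0],[0,0,0],[0,0,0]],"dr":[[0,0,0],[0,0,0],[0,0,0],[0,0,0],[0,0,0]],"jaw":[255,255,255,110,110]}'
python3 -m jog '{"travel":[[0,0,0],[0,0,25],[0,0,30],[0,0,30],[0,0,10]],"dr":[[0,0,0],[0,0,0],[0,0,0],[0,0,0],[0,0,0]],"jaw":[110,110,110,110,110]}'
for i in 1 2; do python3 -m jog '{"travel":[[0,20,0],[0,20,0],[0,20,0],[0,20,0],[0,20,0]],"dr":[[0,0,3],[0,0,3],[0,0,3],[0,0,3],[0,0,3]],"jaw":[0,0,0,0,0]}'; done
python3 - <<'E'
from h import *
im=shot('top','t3',(160,90,460,260),2.6)
for k,u,v,z,m in [("c1",185,205,.018,chrome),("tee",226,181,.016,brass),("kA",428,182,.031,black),("kB",411,229,.031,black)]:
    print(k,part("top",im,u,v,z,m,18 if k[0]!='k' else 10))
im=read_camera("scene")[:,:,::-1]
print(part("scene",im,423,311,.016,chrome,20))
E
```

```text
time: 9.78
eef_pos: [0.4555, 0.0788, 0.2061]
tcp_rot: [0.374, 0.927, -0.001, -0.003]
contact_force: [0.3, 0.1, -0.8]
opening: 0.337
time: 10.2
eef_pos: [0.4918, -0.0267, 0.1575]
tcp_rot: [0.376, 0.926, -0.0, -0.0]
contact_force: [-0.6, 0.6, -3.2]
opening: 0.338
time: 10.62
eef_pos: [0.4926, -0.0245, 0.1235]
tcp_rot: [0.374, 0.927, 0.0, 0.001]
contact_force: [0.0, -0.7, 1.1]
opening: 0.569
time: 11.03
eef_pos: [0.4947, -0.0251, 0.2245]
tcp_rot: [0.374, 0.927, 0.001, 0.006]
contact_force: [0.4, 0.7, 1.4]
opening: 0.568
time: 11.45
eef_pos: [0.4918, 0.0765, 0.2182]
tcp_rot: [0.249, 0.969, 0.0, 0.001]
contact_force: [0.3, -1.2, 0.8]
opening: 1.003
time: 11.87
eef_pos: [0.4918, 0.1767, 0.2182]
tcp_rot: [0.12, 0.993, 0.0, 0.001]
contact_force: [-0.0, 1.0, -0.2]
opening: 0.999
c1 (array([0.4568, 0.3997, 0.018 ]), 'yaw', 158.1, 'px', array([181.7, 206.7]), 'L', array([26.5, 13.5]), 272)
tee None
kA (array([ 0.5237, -0.3342,  0.031 ]), 'yaw', 112.8, 'px', array([428.1, 181.3]), 'L', array([11.5,  8.6]), 76)
kB (array([ 0.3809, -0.2742,  0.031 ]), 'yaw', 96.9, 'px', array([410.8, 229.2]), 'L', array([10.6,  7.9]), 65)
(array([0.4665, 0.3997, 0.016 ]), 'yaw', -27.8, 'px', array([422.3, 310.7]), 'L', array([34.2, 14.4]), 382)
```

View pics/t3.png

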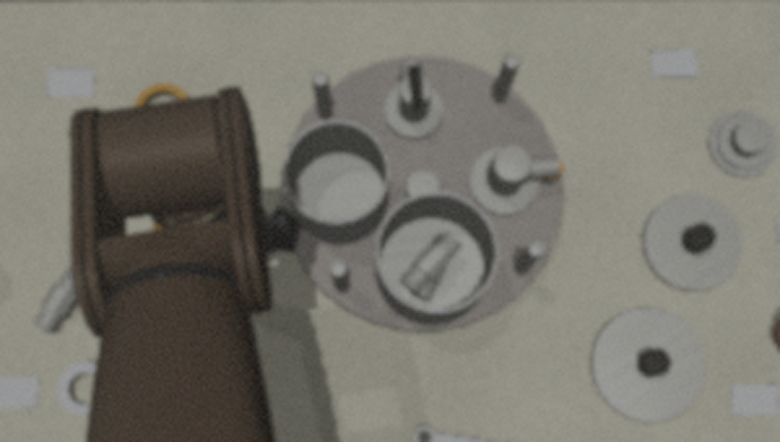

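Two couplings lie in the wide canister at crop (432,265). c1 hasn't moved in the scene view, so I'm going to it, turning the jaws back 15°.

```bash
for i in 1 2; do python3 -m jog '{"travel":[[-2.9,22,0],[-2.9,22,0],[-2.9,22,0],[-2.9,22,0],[-2.9,22,0]],"dr":[[0,0,-1.5],[0,0,-1.5],[0,0,-1.5],[0,0,-1.5],[0,0,-1.5]],"jaw":[0,0,0,0,0]}' 40; done
python3 -m jog '{"travel":[[0,0,-38],[0,0,-38],[0,0,-38],[0,0,-35],[0,0,-25]],"dr":[[0,0,0],[0,0,0],[0,0,0],[0,0,0],[0,0,0]],"jaw":[0,0,0,0,0]}'
python3 -m jog '{"travel":[[0,0,-18],[0,0,-12],[0,0,-5],[0,0,0],[0,0,0]],"dr":[[0,0,0],[0,0,0],[0,0,0],[0,0,0],[0,0,0]],"jaw":[0,0,0,255,255]}'
python3 -m jog '{"travel":[[0,0,0],[0,0,0],[0,0,0],[0,0,0],[0,0,0]],"dr":[[0,0,0],[0,0,0],[0,0,0],[0,0,0],[0,0,0]],"jaw":[255,255,255,255,255]}'
python3 -m jog '{"travel":[[0,0,10],[0,0,25],[0,0,38],[0,0,38],[0,0,38]],"dr":[[0,0,0],[0,0,0],[0,0,0],[0,0,0],[0,0,0]],"jaw":[255,255,255,255,255]}'
python3 -m jog '{"travel":[[0,0,38],[0,0,15],[0,0,0],[0,0,0],[0,0,0]],"dr":[[0,0,0],[0,0,0],[0,0,0],[0,0,0],[0,0,0]],"jaw":[255,255,255,255,255]}'
```

```text
time: 12.38
eef_pos: [0.4773, 0.2858, 0.2179]
tcp_rot: [0.188, 0.982, 0.0, 0.001]
contact_force: [0.4, 0.1, -0.0]
opening: 0.997
time: 12.8
eef_pos: [0.4629, 0.396, 0.2179]
tcp_rot: [0.251, 0.968, 0.0, 0.001]
contact_force: [0.3, 0.2, 0.2]
opening: 0.999
time: 13.22
eef_pos: [0.4615, 0.394, 0.0401]
tcp_rot: [0.251, 0.968, -0.001, -0.001]
contact_force: [-1.2, -0.8, -0.4]
opening: 1.004
time: 13.63
eef_pos: [0.4637, 0.3959, 0.0096]
tcp_rot: [0.25, 0.968, 0.001, 0.001]
contact_force: [0.2, 0.6, 0.4]
opening: 0.752
time: 14.05
eef_pos: [0.4637, 0.3962, 0.0101]
tcp_rot: [0.25, 0.968, 0.001, 0.001]
contact_force: [-0.7, -1.1, 6.0]
opening: 0.34
time: 14.47
eef_pos: [0.4614, 0.3949, 0.158]
tcp_rot: [0.25, 0.968, -0.001, -0.001]
contact_force: [1.1, 0.7, -0.8]
opening: 0.34
time: 14.88
eef_pos: [0.4612, 0.3947, 0.2076]
tcp_rot: [0.25, 0.968, -0.002, -0.002]
contact_force: [-0.2, 1.0, -1.8]
opening: 0.339
```

```bash
python3 -m jog '{"travel":[[2.4,-35,0],[2.4,-35,0],[2.4,-35,0],[2.4,-35,0],[2.4,-35,0]],"dr":[[0,0,0],[0,0,0],[0,0,0],[0,0,0],[0,0,0]],"jaw":[255,255,255,255,255]}'
python3 -m jog '{"travel":[[2.4,-35,0],[2.4,-35,0],[2.4,-35,0],[2.4,-35,0],[2.4,-35,0]],"dr":[[0,0,0],[0,0,0],[0,0,0],[0,0,0],[0,0,0]],"jaw":[255,255,255,255,255]}'
python3 -m jog '{"travel":[[2.4,-35,0],[2.4,-35,0],[0,0,0],[0,0,-25],[0,0,-25]],"dr":[[0,0,0],[0,0,0],[0,0,0],[0,0,0],[0,0,0]],"jaw":[255,255,255,255,255]}'
python3 -m jog '{"travel":[[0,0,-20],[0,0,-8],[0,0,0],[0,0,0],[0,0,0]],"dr":[[0,0,0],[0,0,0],[0,0,0],[0,0,0],[0,0,0]],"jaw":[255,255,255,110,110]}'
python3 -m jog '{"travel":[[0,0,0],[0,0,25],[0,0,30],[0,0,30],[0,0,10]],"dr":[[0,0,0],[0,0,0],[0,0,0],[0,0,0],[0,0,0]],"jaw":[110,110,110,110,110]}'
for i in 1 2; do python3 -m jog '{"travel":[[0,-25,0],[0,-25,0],[0,-25,0],[0,-25,0],[0,-25,0]],"dr":[[0,0,0],[0,0,0],[0,0,0],[0,0,0],[0,0,0]],"jaw":[0,0,0,0,0]}'|tail -5; done
python3 - <<'E'
from h import *
im=shot('top','t4',(160,90,460,260),2.6)
for k,u,v,z,m in [("c1",185,205,.018,chrome),("tee",226,181,.016,brass),("kA",428,182,.031,black),("kB",411,229,.031,black)]:
    print(k,part("top",im,u,v,z,m,18 if k[0]!='k' else 10))
im=read_camera("scene")[:,:,::-1]
for k,u,v,z,m in [("tee",371,291,.016,brass),("kA",248,167,.031,black),("kB",295,160,.031,black)]:
    print(k,part("scene",im,u,v,z,m,20 if k[0]!='k' else 12))
E
```

```text
time: 15.3
eef_pos: [0.4726, 0.2186, 0.2067]
tcp_rot: [0.25, 0.968, -0.002, -0.003]
contact_force: [0.4, -0.6, -0.6]
opening: 0.336
time: 15.72
eef_pos: [0.4846, 0.0441, 0.207]
tcp_rot: [0.25, 0.968, -0.0, -0.003]
contact_force: [0.7, 0.1, -0.5]
opening: 0.34
time: 16.13
eef_pos: [0.4912, -0.025, 0.1588]
tcp_rot: [0.251, 0.968, 0.0, -0.0]
contact_force: [-0.5, 0.5, -1.5]
opening: 0.34
time: 16.55
eef_pos: [0.4923, -0.0244, 0.1335]
tcp_rot: [0.25, 0.968, 0.0, 0.001]
contact_force: [-0.1, -0.4, -0.2]
opening: 0.564
time: 16.97
eef_pos: [0.4943, -0.0251, 0.2342]
tcp_rot: [0.25, 0.968, 0.0, 0.006]
contact_force: [0.4, -0.2, -0.4]
opening: 0.568
time: 17.38
eef_pos: [0.4915, -0.1506, 0.228]
tcp_rot: [0.25, 0.968, -0.0, 0.001]
contact_force: [-0.4, -0.1, 0.4]
opening: 0.998
time: 17.8
eef_pos: [0.4914, -0.2758, 0.2278]
tcp_rot: [0.25, 0.968, -0.0, 0.001]
contact_force: [-0.7, 0.3, 0.1]
opening: 0.999
c1 None
tee (array([0.5304, 0.2768, 0.016 ]), 'yaw', 160.8, 'px', array([224.2, 182.1]), 'L', array([19.9, 16.7]), 174)
kA (array([ 0.5264, -0.3335,  0.031 ]), 'yaw', 146.7, 'px', array([427.8, 180.5]), 'L', array([24.3, 16.6]), 276)
kB (array([ 0.4068, -0.251 ,  0.031 ]), 'yaw', 145.9, 'px', array([402.5, 220.5]), 'L', array([5.5, 4.6]), 16)
tee (array([0.5297, 0.2752, 0.016 ]), 'yaw', -37.2, 'px', array([369.9, 290.7]), 'L', array([26.4, 19.2]), 320)
kA (array([ 0.5258, -0.3319,  0.031 ]), 'yaw', 66.4, 'px', array([248. , 167.2]), 'L', array([14.1, 10.5]), 114)
kB (array([ 0.384 , -0.2735,  0.031 ]), 'yaw', 53.1, 'px', array([294.3, 160.1]), 'L', array([14.2,  9.5]), 102)
```

View pics/t4.png

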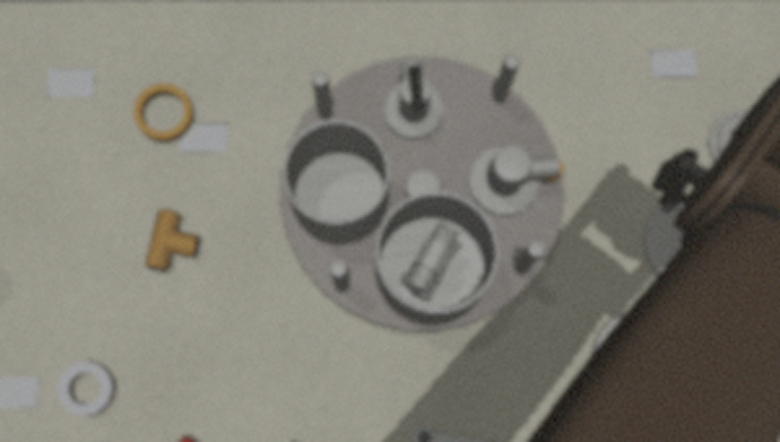

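Three couplings are picked and the pile sits well inside the canister at crop (432,262). Only the canister shows them and the counter spots are empty. Next is the wide cover's knob at (0.3825,-0.274). I'll pinch it twice at right angles so that it centres in the grip.

```bash
python3 -m jog '{"travel":[[-36,1,0],[-36,1,0],[-36.5,0,0],[0,0,-30],[0,0,-38]],"dr":[[0,0,0],[0,0,0],[0,0,0],[0,0,0],[0,0,0]],"jaw":[0,0,0,0,0]}' 40
python3 -m jog '{"travel":[[0,0,-38],[0,0,-38],[0,0,-30],[0,0,-20],[0,0,-10]],"dr":[[0,0,0],[0,0,0],[0,0,0],[0,0,0],[0,0,0]],"jaw":[0,0,0,0,0]}'
python3 -m jog '{"travel":[[0,0,0],[0,0,0],[0,0,0],[0,0,0],[0,0,0]],"dr":[[0,0,0],[0,0,0],[0,0,0],[0,0,0],[0,0,0]],"jaw":[0,255,255,255,255]}' 20
python3 -m jog '{"travel":[[0,0,0],[0,0,0],[0,0,0],[0,0,0],[0,0,0]],"dr":[[0,0,0],[0,0,0],[0,0,0],[0,0,0],[0,0,0]],"jaw":[255,255,255,100,60]}'
for i in 1 2 3; do python3 -m jog '{"travel":[[0,0,0],[0,0,0],[0,0,0],[0,0,0],[0,0,0]],"dr":[[0,0,-6],[0,0,-6],[0,0,-6],[0,0,-6],[0,0,-6]],"jaw":[60,60,60,60,60]}'|grep -v time; done
python3 -c "
from h import *
shot('scene','g2',(210,90,370,210),5)"
```

```text
time: 18.32
eef_pos: [0.3841, -0.2744, 0.1636]
tcp_rot: [0.251, 0.968, -0.003, 0.005]
contact_force: [1.3, -0.9, -0.5]
opening: 0.998
time: 18.73
eef_pos: [0.3814, -0.2702, 0.0205]
tcp_rot: [0.25, 0.968, 0.001, -0.002]
contact_force: [-0.8, 0.8, 0.2]
opening: 1.001
time: 19.15
eef_pos: [0.3838, -0.2735, 0.025]
tcp_rot: [0.25, 0.968, -0.001, 0.001]
contact_force: [-0.7, 0.4, 0.1]
opening: 0.45
time: 19.57
eef_pos: [0.3829, -0.2724, 0.0235]
tcp_rot: [0.25, 0.968, 0.0, 0.0]
contact_force: [-0.8, 0.5, 0.5]
opening: 0.639
eef_pos: [0.3826, -0.272, 0.0229]
tcp_rot: [0.495, 0.869, 0.0, -0.0]
contact_force: [-0.8, 0.4, -0.5]
opening: 0.766
eef_pos: [0.3826, -0.272, 0.0229]
tcp_rot: [0.703, 0.712, 0.0, -0.001]
contact_force: [-0.6, 0.4, 1.1]
opening: 0.764
eef_pos: [0.3826, -0.272, 0.0229]
tcp_rot: [0.863, 0.505, 0.0, -0.001]
contact_force: [0.3, 0.7, 0.3]
opening: 0.764
```

View pics/g2.png

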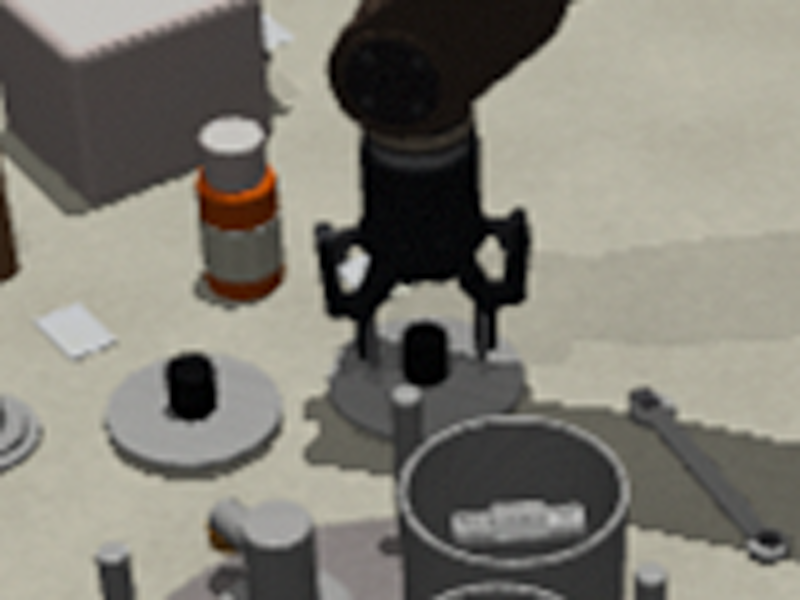

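The fingers straddle the knob at crop (425,352). The uppermost coupling shows inside the wide canister at crop (518,522). I'll close, lift, and check the pile height by triangulation.

```bash
python3 -m jog '{"travel":[[0,0,0],[0,0,0],[0,0,0],[0,0,0],[0,0,0]],"dr":[[0,0,0],[0,0,0],[0,0,0],[0,0,0],[0,0,0]],"jaw":[255,255,255,255,255]}' 60
python3 -m jog '{"travel":[[0,0,0],[0,0,0],[0,0,10],[0,0,20],[0,0,30]],"dr":[[0,0,0],[0,0,0],[0,0,0],[0,0,0],[0,0,0]],"jaw":[255,255,255,255,255]}'
python3 -m jog '{"travel":[[0,0,35],[0,0,35],[0,0,35],[0,0,35],[0,0,10]],"dr":[[0,0,0],[0,0,0],[0,0,0],[0,0,0],[0,0,0]],"jaw":[255,255,255,255,255]}'
python3 -c "
from h import *
print(tri((326,190.5),(313.6,194.4)))
shot('scene','g3',(210,60,370,180),5)"
```

```text
time: 21.28
eef_pos: [0.383, -0.2725, 0.0236]
tcp_rot: [0.861, 0.508, 0.0, 0.0]
contact_force: [-0.2, 2.0, 2.9]
opening: 0.352
time: 21.7
eef_pos: [0.3804, -0.27, 0.0808]
tcp_rot: [0.862, 0.508, -0.001, -0.004]
contact_force: [0.2, -0.3, -2.9]
opening: 0.353
time: 22.12
eef_pos: [0.3844, -0.2742, 0.2395]
tcp_rot: [0.861, 0.508, 0.001, 0.005]
contact_force: [1.6, -0.3, -1.7]
opening: 0.355
(array([ 0.48542251, -0.02410838,  0.10922572]), np.float64(0.004100079781187412))
```

View pics/g3.png

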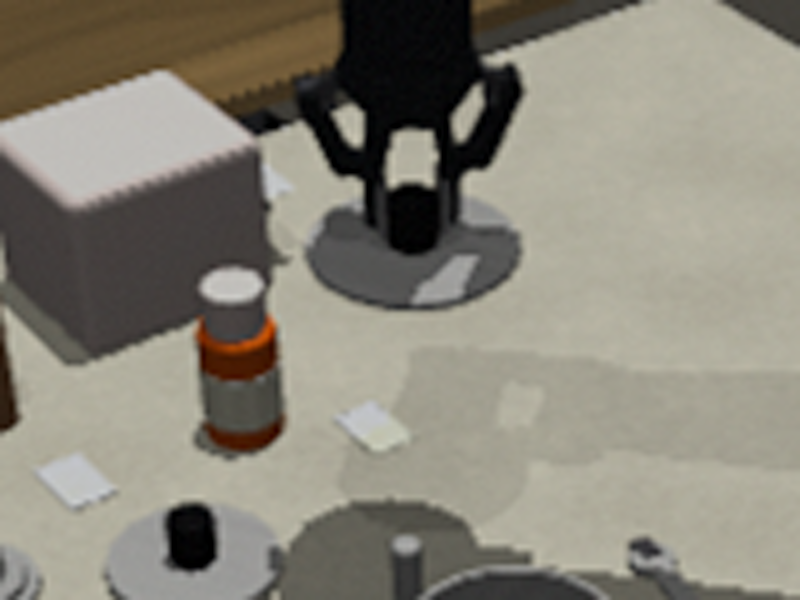

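The cover hangs level from the gripper at crop (410,250). The pile's top is below the plug depth (surface about 0.115–0.125 against 0.132). I'll refine the rim position from the other camera using the handles and rim picked earlier.

```bash
python3 - <<'E'
from h import *
s=lambda u,v:(u/2.7+180-.3,v/2.7+140-.3); t=lambda u,v:(u/2.6+160-.3,v/2.6+90-.3)
H=np.array([onz("scene",*s(*p),.142) for p in [(432,178),(270,275),(144,163),(301,82)]]); print(H.round(4),H.mean(0))
a=np.radians(185.1)
print("scene wide",onz("scene",*s(358,131),.14),"from hub",H.mean(0)[:2]+.095*np.array([np.cos(a),np.sin(a)]))
S=cv2.imread("pics/scene0.png"); T=cv2.imread("pics/top0.png")
# subpixel rim fits: bright rim ring in scene
for n,I,c,ax in [("scene",S,(312.5,188.4),(23,15)),("scene",S,(309,222),(22,15.5)),("top",T,(327,189),(23,24)),("top",T,(289.5,160),(19.5,23))]:
    g=cv2.cvtColor(I,cv2.COLOR_BGR2GRAY).astype(np.float32); pts=[]
    for th in np.linspace(0,2*np.pi,120,endpoint=False):
        r=np.linspace(.8,1.2,41); x=c[0]+ax[0]*r*np.cos(th); y=c[1]+ax[1]*r*np.sin(th)
        v=cv2.remap(g,x.astype(np.float32)[None],y.astype(np.float32)[None],cv2.INTER_LINEAR)[0]
        v=cv2.GaussianBlur(v[None],(5,1),0)[0]; i=(np.argmax(v) if n=="scene" else np.argmax(np.diff(v)))
        if 2<i<38: pts.append((x[i],y[i]))
    e=cv2.fitEllipseAMS(np.array(pts,np.float32)); print(n,len(pts),e,onz(n,*e[0],.14).round(4))
E
```

```text
[[ 0.4796  0.0819  0.142 ]
 [ 0.68    0.0959  0.142 ]
 [ 0.6959 -0.1063  0.142 ]
 [ 0.4976 -0.1196  0.142 ]] [ 0.58824468 -0.01199561  0.142     ]
scene wide [ 0.49476907 -0.02068032  0.14      ] from hub [ 0.49362078 -0.02044057]
scene 105 ((311.859375, 186.98646545410156), (29.50347900390625, 48.34599304199219), 87.10595703125) [ 0.4926 -0.0256  0.14  ]
scene 108 ((307.9458923339844, 221.41017150878906), (28.58597183227539, 45.21597671508789), 269.8398742675781) [0.5813 0.0784 0.14  ]
top 119 ((326.2777099609375, 189.6690216064453), (44.917850494384766, 50.22080612182617), 20.57488250732422) [ 0.4803 -0.0216  0.14  ]
top 120 ((289.4700012207031, 160.46359252929688), (39.6673469543457, 46.266414642333984), 171.22007751464844) [0.5613 0.076  0.14  ]
```

```bash
for i in 1 2; do python3 -m jog '{"travel":[[10.9,24.8,0],[10.9,24.8,0],[10.9,24.8,0],[10.9,24.8,0],[10.9,24.8,0]],"dr":[[0,0,0],[0,0,0],[0,0,0],[0,0,0],[0,0,0]],"jaw":[255,255,255,255,255]}'; done
python3 -m jog '{"travel":[[0,0,0],[0,0,-20],[0,0,-20],[0,0,-20],[0,0,-3]],"dr":[[0,0,0],[0,0,0],[0,0,0],[0,0,0],[0,0,0]],"jaw":[255,255,255,255,255]}'
python3 -m jog '{"travel":[[0,0,0],[0,0,0],[0,0,0],[0,0,0],[0,0,0]],"dr":[[0,0,0],[0,0,0],[0,0,0],[0,0,0],[0,0,0]],"jaw":[255,255,255,255,255]}'
python3 - <<'E'
from h import *
S=shot('scene','p1',(250,130,370,230),6.5); T=read_camera('top')[:,:,::-1]
# knob/cover: predicted px for where the axis should be
for n in("scene","top"): print(n,proj(n,[.4915,-.024,.14]),proj(n,[.4915,-.024,.160]))
E
```

```text
time: 22.58
eef_pos: [0.4362, -0.1466, 0.2298]
tcp_rot: [0.862, 0.507, -0.001, -0.002]
contact_force: [-0.1, 0.4, -3.4]
opening: 0.355
time: 23.0
eef_pos: [0.4905, -0.0228, 0.2296]
tcp_rot: [0.862, 0.508, -0.002, -0.002]
contact_force: [-0.0, 0.4, -2.6]
opening: 0.353
time: 23.42
eef_pos: [0.4874, -0.0237, 0.1633]
tcp_rot: [0.862, 0.508, -0.005, -0.004]
contact_force: [-1.1, 0.3, -4.2]
opening: 0.354
time: 23.83
eef_pos: [0.4926, -0.0248, 0.1716]
tcp_rot: [0.862, 0.508, 0.001, 0.001]
contact_force: [0.3, -0.1, -3.0]
opening: 0.354
scene [312.53490386 187.13424047] [312.49546738 181.60544942]
top [327.10471608 185.54640311] [327.56321583 184.01015785]
```

View pics/p1.png

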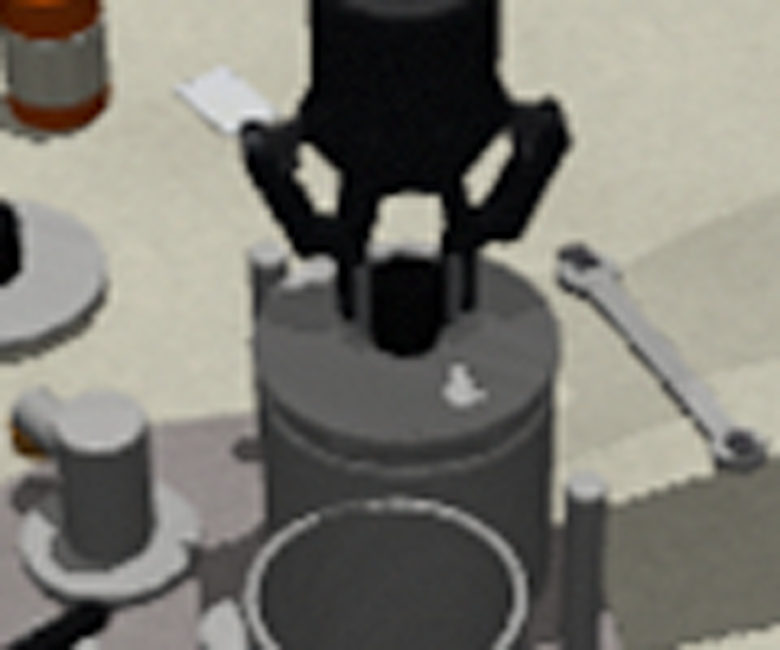

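The cover's disc spans crop x 253–560 and the canister 265–552, so it's centred sideways within 1 mm. Lowering gently.

```bash
python3 -m jog '{"travel":[[0,0,-3],[0,0,-3],[0,0,-2],[0,0,-1],[0,0,0]],"dr":[[0,0,0],[0,0,0],[0,0,0],[0,0,0],[0,0,0]],"jaw":[255,255,255,255,255]}'
python3 -m jog '{"travel":[[0,0,-2],[0,0,-2],[0,0,-2],[0,0,0],[0,0,0]],"dr":[[0,0,0],[0,0,0],[0,0,0],[0,0,0],[0,0,0]],"jaw":[255,255,255,255,255]}'
```

```text
time: 24.35
eef_pos: [0.4915, -0.0244, 0.1607]
tcp_rot: [0.862, 0.508, -0.0, -0.0]
contact_force: [-0.0, -0.3, -2.6]
opening: 0.354
time: 24.77
eef_pos: [0.4921, -0.0246, 0.1556]
tcp_rot: [0.861, 0.508, 0.0, 0.0]
contact_force: [-0.2, -0.1, -0.9]
opening: 0.35
```

```bash
python3 -m jog '{"travel":[[0,0,-1],[0,0,-0.5],[0,0,0],[0,0,0],[0,0,0]],"dr":[[0,0,0],[0,0,0],[0,0,0],[0,0,0],[0,0,0]],"jaw":[255,255,255,170,130]}'
python3 -m jog '{"travel":[[0,0,0],[0,0,0],[0,0,5],[0,0,20],[0,0,35]],"dr":[[0,0,0],[0,0,0],[0,0,0],[0,0,0],[0,0,0]],"jaw":[100,100,100,100,100]}'
for i in 1; do python3 -m jog '{"travel":[[0,0,30],[0,0,0],[0,0,0],[0,0,0],[0,0,0]],"dr":[[0,0,0],[0,0,0],[0,0,0],[0,0,0],[0,0,0]],"jaw":[100,100,100,100,100]}'; done
python3 - <<'E'
from h import *
S=shot('scene','p2',(250,130,370,230),6.5)
E
```

```text
time: 25.18
eef_pos: [0.4926, -0.0247, 0.1548]
tcp_rot: [0.862, 0.508, 0.001, 0.001]
contact_force: [-0.3, 0.8, 0.5]
opening: 0.481
time: 25.6
eef_pos: [0.4892, -0.0238, 0.2103]
tcp_rot: [0.862, 0.508, -0.003, -0.003]
contact_force: [0.3, -0.1, -0.3]
opening: 0.606
time: 26.02
eef_pos: [0.491, -0.0243, 0.2421]
tcp_rot: [0.862, 0.508, -0.001, -0.001]
contact_force: [0.8, 0.1, 0.0]
opening: 0.607
```

View pics/p2.png

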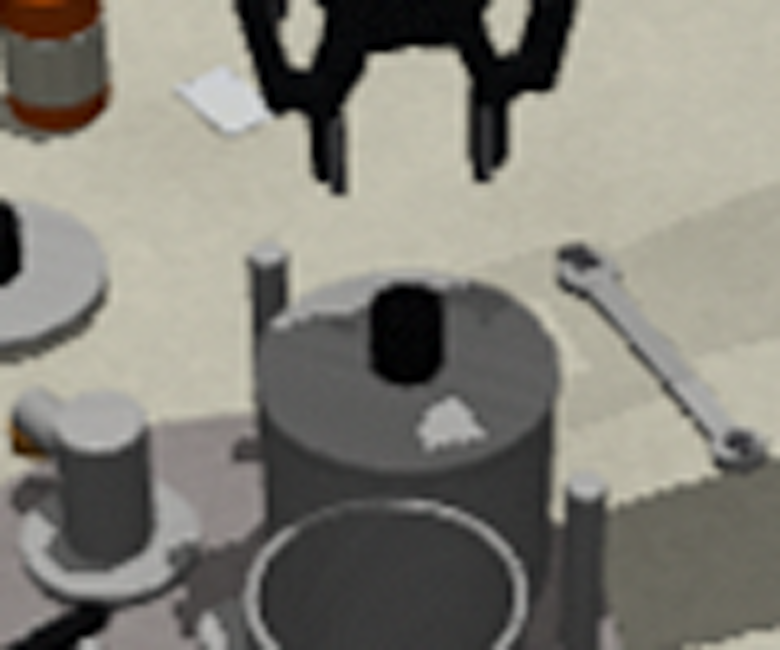

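The wide cover sits level, flush on the canister, and is released. I've viewed 12 pictures so far. For the turn I'll pinch handle2 at about (0.679,0.096) with the jaws tangential and drag it along the arc to handle1's place.

```bash
python3 -m jog '{"travel":[[23.5,15,0],[23.5,15,0],[23.5,15,0],[23.5,15,0],[23.5,15,0]],"dr":[[0,0,-1.4],[0,0,-1.4],[0,0,-1.4],[0,0,-1.4],[0,0,-1.4]],"jaw":[120,120,120,120,120]}' 60
python3 -m jog '{"travel":[[23.5,15,0],[23.5,15,0],[23.5,15,0],[0,0,0],[0,0,-25]],"dr":[[0,0,-1.4],[0,0,-1.4],[0,0,-1.4],[0,0,0],[0,0,0]],"jaw":[120,120,120,120,120]}'
python3 - <<'E'
from h import *
S=read_camera('scene')[:,:,::-1]; T=read_camera('top')[:,:,::-1]
print(proj("scene",[.679,.096,.142]),proj("top",[.679,.096,.142]))
print("knob seated",part("scene",S,*proj("scene",[.4915,-.0245,.163]),.163,black,12),part("top",T,*proj("top",[.4915,-.0245,.163]),.163,black,10))
for m in np.arange(52.25,140,4.5): 
    d=11.39*np.array([np.cos(np.radians(m+90)),np.sin(np.radians(m+90))]); print(d.round(1).tolist(),end=" ")
cv2.imwrite("pics/h2.png",cv2.resize(S[130:270,220:360],None,fx=4.2,fy=4.2,interpolation=cv2.INTER_CUBIC))
E
```

```text
time: 26.48
eef_pos: [0.6097, 0.0514, 0.2418]
tcp_rot: [0.891, 0.454, -0.001, -0.001]
contact_force: [-0.6, -1.1, -0.0]
opening: 0.53
time: 26.9
eef_pos: [0.683, 0.0963, 0.2225]
tcp_rot: [0.907, 0.422, 0.003, 0.002]
contact_force: [1.0, -0.6, 1.2]
opening: 0.532
[280.04458591 241.40202348] [281.95860548 118.57055036]
knob seated (array([ 0.4938, -0.0234,  0.163 ]), 'yaw', 51.7, 'px', array([312. , 181.2]), 'L', array([16.7, 11.9]), 155) (array([ 0.4911, -0.024 ,  0.163 ]), 'yaw', 157.1, 'px', array([327.6, 183.9]), 'L', array([11.5, 10. ]), 89)
[-9.0, 7.0] [-9.5, 6.2] [-10.0, 5.5] [-10.4, 4.7] [-10.7, 3.8] [-11.0, 3.0] [-11.2, 2.1] [-11.3, 1.2] [-11.4, 0.3] [-11.4, -0.5] [-11.3, -1.4] [-11.2, -2.3] [-10.9, -3.2] [-10.7, -4.0] [-10.3, -4.9] [-9.9, -5.7] [-9.4, -6.4] [-8.9, -7.1] [-8.3, -7.8] [-7.7, -8.4]
```

View pics/h2.png

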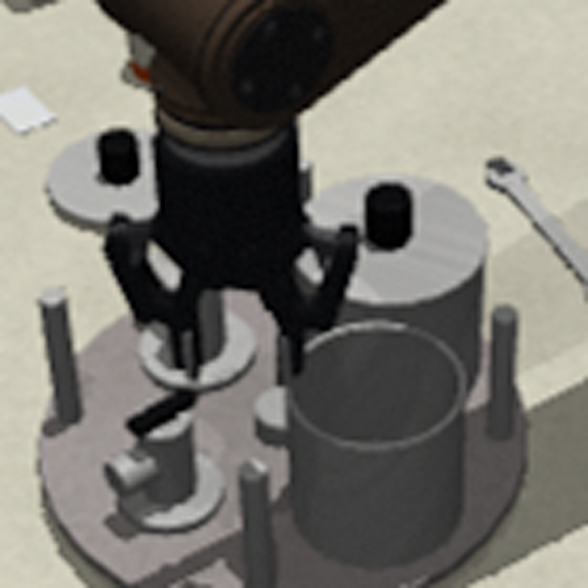

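The handle's top is at crop (254,467), i.e. (280.5,241), within 0.5 px of the prediction. Descending and pinching it.

```bash
python3 -m jog '{"travel":[[0,0,-25],[0,0,-25],[0,0,-20],[0,0,-15],[0,0,-10]],"dr":[[0,0,0],[0,0,0],[0,0,0],[0,0,0],[0,0,0]],"jaw":[120,120,120,120,120]}' 60
python3 -m jog '{"travel":[[0,0,0],[0,0,0],[0,0,0],[0,0,0],[0,0,0]],"dr":[[0,0,0],[0,0,0],[0,0,0],[0,0,0],[0,0,0]],"jaw":[120,255,255,255,255]}'
python3 -m jog '{"travel":[[0,0,0],[0,0,0],[0,0,0],[0,0,0],[0,0,0]],"dr":[[0,0,0],[0,0,0],[0,0,0],[0,0,0],[0,0,0]],"jaw":[255,255,255,255,255]}'
```

```text
time: 27.42
eef_pos: [0.6782, 0.0951, 0.1213]
tcp_rot: [0.907, 0.421, -0.002, -0.001]
contact_force: [0.9, -0.3, -0.1]
opening: 0.531
time: 27.83
eef_pos: [0.681, 0.0954, 0.126]
tcp_rot: [0.907, 0.421, 0.001, 0.001]
contact_force: [-1.4, 0.4, 1.6]
opening: 0.176
time: 28.25
eef_pos: [0.681, 0.0955, 0.126]
tcp_rot: [0.907, 0.421, 0.001, 0.001]
contact_force: [-1.1, -0.1, 5.5]
opening: 0.183
```

```bash
python3 -m jog '{"travel":[[-9.0,7.0,0],[-9.5,6.2,0],[-10,5.5,0],[-10.4,4.7,0],[-10.7,3.8,0]],"dr":[[0,0,4.5],[0,0,4.5],[0,0,4.5],[0,0,4.5],[0,0,4.5]],"jaw":[255,255,255,255,255]}'
python3 -m jog '{"travel":[[-11,3,0],[-11.2,2.1,0],[-11.3,1.2,0],[-11.4,0.3,0],[-11.4,-0.5,0]],"dr":[[0,0,4.5],[0,0,4.5],[0,0,4.5],[0,0,4.5],[0,0,4.5]],"jaw":[255,255,255,255,255]}'
python3 -m jog '{"travel":[[-11.3,-1.4,0],[-11.2,-2.3,0],[-10.9,-3.2,0],[-10.7,-4,0],[-10.3,-4.9,0]],"dr":[[0,0,4.5],[0,0,4.5],[0,0,4.5],[0,0,4.5],[0,0,4.5]],"jaw":[255,255,255,255,255]}'
python3 -m jog '{"travel":[[-9.9,-5.7,0],[-9.4,-6.4,0],[-8.9,-7.1,0],[-8.3,-7.8,0],[-7.7,-8.4,0]],"dr":[[0,0,4.5],[0,0,4.5],[0,0,4.5],[0,0,4.5],[0,0,4.5]],"jaw":[255,255,255,255,255]}'
python3 -m jog '{"travel":[[0,0,0],[0,0,0],[0,0,0],[0,0,0],[0,0,0]],"dr":[[0,0,0],[0,0,0],[0,0,0],[0,0,0],[0,0,0]],"jaw":[255,255,255,255,255]}'
```

```text
time: 28.67
eef_pos: [0.6321, 0.1228, 0.126]
tcp_rot: [0.807, 0.591, 0.003, 0.002]
contact_force: [2.7, -1.2, 4.1]
opening: 0.182
time: 29.08
eef_pos: [0.5752, 0.13, 0.126]
tcp_rot: [0.676, 0.737, 0.003, 0.001]
contact_force: [1.5, 1.4, 5.7]
opening: 0.179
time: 29.5
eef_pos: [0.5193, 0.1147, 0.126]
tcp_rot: [0.519, 0.855, 0.002, -0.001]
contact_force: [-5.2, 3.1, 10.6]
opening: 0.18
time: 29.92
eef_pos: [0.474, 0.0796, 0.1259]
tcp_rot: [0.342, 0.94, 0.002, -0.002]
contact_force: [-7.9, 6.8, 13.9]
opening: 0.18
time: 30.33
eef_pos: [0.4739, 0.0796, 0.1259]
tcp_rot: [0.344, 0.939, 0.001, -0.003]
contact_force: [-10.2, 6.2, 14.1]
opening: 0.179
```

```bash
python3 -m jog '{"travel":[[0,0,0],[0,0,0],[0,0,0],[0,0,20],[0,0,35]],"dr":[[0,0,0],[0,0,0],[0,0,0],[0,0,0],[0,0,0]],"jaw":[120,120,120,120,120]}'
python3 -m jog '{"travel":[[0,0,35],[0,0,10],[-10,25,0],[-5,35,0],[0,35,0]],"dr":[[0,0,0],[0,0,0],[0,0,0],[0,0,0],[0,0,0]],"jaw":[120,120,120,60,0]}'
python3 - <<'E'
from h import *
import time
T=shot('top','t5',(160,90,460,260),2.6); S=shot('scene','s5')
for n,I in(("top",T),("scene",S)):
    for k,X in [("wideknob@275",[.594,-.110,.163]),("knobA",[.525,-.3335,.031])]:
        print(n,k,part(n,I,*proj(n,X),X[2],black,14))
    print(n,"tee",part(n,I,*((224,182) if n=="top" else (370,291)),.016,brass,22))
    for a in (50,140,230,320):
        print(a,proj(n,[.586+.145*np.cos(np.radians(a)),-.015+.145*np.sin(np.radians(a)),.142]).round(1),end=" ")
    print()
E
```

```text
time: 30.75
eef_pos: [0.472, 0.0775, 0.1745]
tcp_rot: [0.344, 0.939, -0.002, -0.005]
contact_force: [1.0, 0.8, -1.1]
opening: 0.528
time: 31.17
eef_pos: [0.4599, 0.173, 0.2238]
tcp_rot: [0.345, 0.939, 0.0, 0.0]
contact_force: [-0.3, 0.8, 0.1]
opening: 0.793
top wideknob@275 (array([ 0.5907, -0.1104,  0.163 ]), 'yaw', 151.5, 'px', array([359.4, 146.8]), 'L', array([12.2, 10.1]), 95)
top knobA (array([ 0.5238, -0.3342,  0.031 ]), 'yaw', 113.7, 'px', array([428. , 181.3]), 'L', array([11.6,  8.7]), 78)
top tee (array([0.5048, 0.2933, 0.016 ]), 'yaw', -90.6, 'px', array([218.5, 190.5]), 'L', array([4.8, 2.1]), 8)
50 [281.9 118.5] 140 [288.8 191.9] 230 [365.3 184.6] 320 [356.2 112. ] 
scene wideknob@275 (array([ 0.5935, -0.1099,  0.163 ]), 'yaw', 60.7, 'px', array([264.2, 178.9]), 'L', array([16.3, 11.7]), 148)
scene knobA (array([ 0.5261, -0.3333,  0.031 ]), 'yaw', 59.7, 'px', array([247.8, 167. ]), 'L', array([13.9, 10.1]), 108)
scene tee (array([0.5297, 0.2755, 0.016 ]), 'yaw', -39.3, 'px', array([370. , 290.8]), 'L', array([26.7, 19.7]), 335)
50 [280.  241.5] 140 [340.2 204.2] 230 [291.3 168.3] 320 [232.3 199.9]
```

View pics/s5.png

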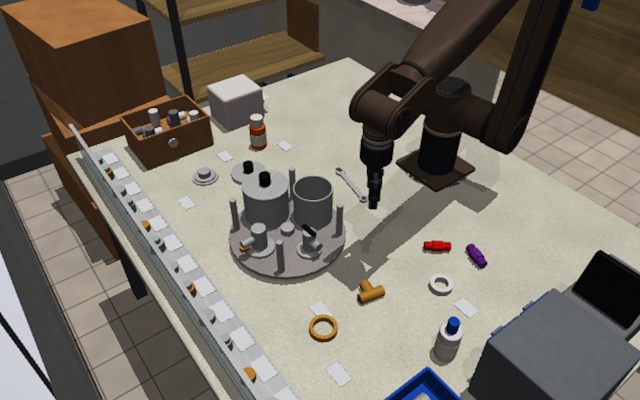

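The turn reached the stop: the wide cover's knob moved 90° ± 2° to about (0.592,-0.110), the narrow canister faces the robot at (313,190), and nothing else moved. Next I need the tee's pose and the narrow rim.

```bash
python3 - <<'E'
from h import *
t=lambda u,v:(u/2.6+160-.3,v/2.6+90-.3); s=lambda u,v:(u/2.7+180-.3,v/2.7+140-.3)
for n,f,pp in [("top",t,[(170,216),(158,264),(196,243)]),("scene",s,[(490,428),(545,406),(494,388)])]:
    a,b,c=[onz(n,*f(*p),.016)[:2] for p in pp]; m=(a+b)/2; d=b-a; e=c-m
    print(n,"run",m.round(4),np.linalg.norm(d).round(3),"yaw",np.degrees(np.arctan2(d[1],d[0])).round(1),"branch",np.linalg.norm(e).round(3),np.degrees(np.arctan2(e[1],e[0])).round(1))
S=cv2.imread("pics/s5.png"); g=cv2.cvtColor(S,cv2.COLOR_BGR2GRAY).astype(np.float32)
c=proj("scene",[.4915,-.024,.14]); print(c)
for k in range(2):
    pts=[]
    for th in np.linspace(0,2*np.pi,120,endpoint=False):
        r=np.linspace(.75,1.25,51); x=c[0]+20*r*np.cos(th); y=c[1]+13*r*np.sin(th)
        v=cv2.remap(g,x.astype(np.float32)[None],y.astype(np.float32)[None],cv2.INTER_LINEAR)[0]
        i=np.argmax(cv2.GaussianBlur(v[None],(5,1),0)[0])
        if 2<i<48: pts.append((x[i],y[i]))
    e=cv2.fitEllipseAMS(np.array(pts,np.float32)); c=e[0]; print(len(pts),e,onz("scene",*c,.14))
# mask-based tee check with undistorted ground map
m=brass(S); b=blob("scene",m,370,291,22); print(b[0],b[3])
E
```

```text
top run [0.5307 0.2811] 0.058 yaw 167.6 branch 0.037 -96.2
scene run [0.5336 0.2857] 0.06 yaw 168.7 branch 0.04 -96.5
[312.53490386 187.13424047]
95 ((313.1101379394531, 186.7465057373047), (26.298341751098633, 44.39863967895508), 89.63745880126953) [ 0.48923723 -0.0243823   0.14      ]
93 ((313.6280212402344, 186.49337768554688), (27.288978576660156, 42.61872482299805), 90.61820983886719) [ 0.4874401  -0.02439648  0.14      ]
[369.97313433 290.80895522] 335
```

```bash
for i in 1 2; do python3 -m jog '{"travel":[[6.7,8.2,0],[6.7,8.2,0],[6.7,8.2,0],[6.7,8.2,0],[6.7,8.2,0]],"dr":[[0,0,-6],[0,0,-6],[0,0,-6],[0,0,-6],[0,0,-6]],"jaw":[0,0,0,0,0]}' 50; done
python3 -m jog '{"travel":[[0,0,-38],[0,0,-38],[0,0,-38],[0,0,-38],[0,0,-30]],"dr":[[0,0,0],[0,0,0],[0,0,0],[0,0,0],[0,0,0]],"jaw":[0,0,0,0,0]}'
python3 -m jog '{"travel":[[0,0,-20],[0,0,-10],[0,0,0],[0,0,0],[0,0,0]],"dr":[[0,0,0],[0,0,0],[0,0,0],[0,0,0],[0,0,0]],"jaw":[0,0,0,0,0]}'
```

```text
time: 31.68
eef_pos: [0.4942, 0.2133, 0.223]
tcp_rot: [0.577, 0.817, -0.001, -0.0]
contact_force: [1.0, -0.2, 0.7]
opening: 0.999
time: 32.1
eef_pos: [0.5278, 0.2541, 0.2228]
tcp_rot: [0.769, 0.639, -0.001, -0.0]
contact_force: [-0.4, -0.5, -0.1]
opening: 0.999
time: 32.52
eef_pos: [0.5258, 0.2533, 0.0379]
tcp_rot: [0.767, 0.641, -0.002, -0.001]
contact_force: [-0.1, 0.3, 0.8]
opening: 1.003
time: 32.93
eef_pos: [0.529, 0.2548, 0.0136]
tcp_rot: [0.767, 0.642, 0.002, 0.001]
contact_force: [0.0, -0.1, 0.1]
opening: 1.005
```

```bash
python3 -m jog '{"travel":[[0,0,-1],[0,0,0],[0,0,0],[0,0,0],[0,0,0]],"dr":[[0,0,0],[0,0,0],[0,0,0],[0,0,0],[0,0,0]],"jaw":[255,255,255,255,255]}' 60
python3 -m jog '{"travel":[[0,0,0],[0,0,0],[0,0,0],[0,0,0],[0,0,0]],"dr":[[0,0,0],[0,0,0],[0,0,0],[0,0,0],[0,0,0]],"jaw":[255,255,255,255,255]}'
python3 -m jog '{"travel":[[0,0,10],[0,0,25],[0,0,38],[0,0,38],[0,0,38]],"dr":[[0,0,0],[0,0,0],[0,0,0],[0,0,0],[0,0,0]],"jaw":[255,255,255,255,255]}'
python3 -m jog '{"travel":[[0,0,38],[0,0,30],[0,0,0],[0,0,0],[0,0,0]],"dr":[[0,0,0],[0,0,0],[0,0,0],[0,0,0],[0,0,0]],"jaw":[255,255,255,255,255]}'
python3 - <<'E'
from h import *
S=read_camera('scene')[:,:,::-1]; s=get_state(); p=s["eef_pos"]; print(p)
u=proj("scene",p); print(u,blob("scene",brass(S),*u,28)); 
print("left behind?",blob("scene",brass(S),370,291,14))
cv2.imwrite("pics/tee.png",cv2.resize(S[180:300,300:460],None,fx=5,fy=5,interpolation=cv2.INTER_CUBIC))
E
```

```text
time: 33.35
eef_pos: [0.5277, 0.2547, 0.0115]
tcp_rot: [0.767, 0.642, 0.0, 0.0]
contact_force: [-3.7, -1.8, 18.0]
opening: 0.301
time: 33.77
eef_pos: [0.5279, 0.2547, 0.0117]
tcp_rot: [0.767, 0.642, 0.0, 0.0]
contact_force: [-0.2, -0.5, 4.8]
opening: 0.297
time: 34.18
eef_pos: [0.5261, 0.2543, 0.1602]
tcp_rot: [0.767, 0.642, -0.001, -0.001]
contact_force: [1.2, 1.0, -2.5]
opening: 0.299
time: 34.6
eef_pos: [0.5262, 0.2543, 0.2259]
tcp_rot: [0.767, 0.642, -0.002, -0.001]
contact_force: [-0.6, -0.1, -2.4]
opening: 0.301
[0.52573974 0.25412171 0.22480857]
[371.60883581 227.87261507] (array([378.40753425, 232.24657534]), array([-0.98920513,  0.14653742]), array([29.69900982, 15.76251211]), 292)
left behind? None
```

The tee is held by its branch: opening 0.30, brass blob at (378,232) by the fingers, nothing left on the counter. Carrying it to the narrow canister.

```bash
python3 -m jog '{"travel":[[-4.8,-36.8,0],[-4.8,-36.8,0],[-4.8,-36.8,0],[-4.8,-36.8,0],[-4.8,-36.8,0]],"dr":[[0,0,0],[0,0,0],[0,0,0],[0,0,0],[0,0,0]],"jaw":[255,255,255,255,255]}'
python3 -m jog '{"travel":[[-4.8,-36.8,0],[-4.8,-36.8,0],[-4.8,-36.8,0],[0,0,0],[0,0,-20]],"dr":[[0,0,0],[0,0,0],[0,0,0],[0,0,0],[0,0,0]],"jaw":[255,255,255,255,255]}'
python3 -m jog '{"travel":[[0,0,-20],[0,0,-20],[0,0,-10],[0,0,0],[0,0,0]],"dr":[[0,0,0],[0,0,0],[0,0,0],[0,0,0],[0,0,0]],"jaw":[255,255,255,255,255]}'
python3 - <<'E'
from h import *
T=shot('top','t6',(260,130,400,235),5.5); S=shot('scene','s6',(250,130,370,230),6)
a=cv2.imread('pics/t6.png'); b=cv2.imread('pics/s6.png'); a=cv2.resize(a,(400,300)); b=cv2.resize(b,(400,333))
cv2.imwrite('pics/j6.png',cv2.hconcat([a,b[:300]]))
E
```

```text
time: 35.07
eef_pos: [0.5013, 0.0693, 0.2246]
tcp_rot: [0.767, 0.642, -0.002, -0.002]
contact_force: [1.0, -0.8, -2.5]
opening: 0.299
time: 35.48
eef_pos: [0.4901, -0.0422, 0.2093]
tcp_rot: [0.769, 0.64, 0.001, 0.002]
contact_force: [0.7, 0.6, -1.3]
opening: 0.295
time: 35.9
eef_pos: [0.4882, -0.0393, 0.1564]
tcp_rot: [0.767, 0.642, -0.001, -0.001]
contact_force: [-0.8, -0.8, -0.7]
opening: 0.298
```

View pics/j6.png

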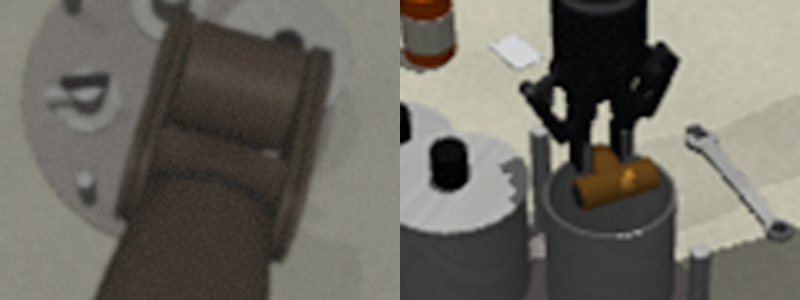

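The tee hangs over the narrow mouth, inside the rim, in the scene crop at (615,180). Lowering and releasing.

```bash
python3 -m jog '{"travel":[[0,0,-15],[0,0,-15],[0,0,-8],[0,0,0],[0,0,0]],"dr":[[0,0,0],[0,0,0],[0,0,0],[0,0,0],[0,0,0]],"jaw":[255,255,255,255,145]}'
python3 -m jog '{"travel":[[0,0,0],[0,0,0],[0,0,15],[0,0,30],[0,0,38]],"dr":[[0,0,0],[0,0,0],[0,0,0],[0,0,0],[0,0,0]],"jaw":[145,145,145,145,145]}'
python3 -m jog '{"travel":[[0,0,25],[5,-35,0],[5,-35,0],[5,-35,0],[5,-35,0]],"dr":[[0,0,0],[0,0,0],[0,0,0],[0,0,0],[0,0,0]],"jaw":[145,60,0,0,0]}'
python3 - <<'E'
from h import *
T=shot('top','t7'); S=shot('scene','s7')
for n,I,c in(("top",T,(327,188)),("scene",S,(313,187))):
    print(n,"brass in can",blob(n,brass(I),*c,24))
    for k,X in [("wideknob",[.592,-.110,.163]),("knobA",[.525,-.3335,.031])]:
        print(n,k,part(n,I,*proj(n,X),X[2],black,12))
E
```

```text
time: 36.42
eef_pos: [0.4894, -0.0398, 0.1206]
tcp_rot: [0.767, 0.642, 0.0, 0.0]
contact_force: [-0.1, -0.1, 0.5]
opening: 0.418
time: 36.83
eef_pos: [0.4875, -0.0394, 0.2021]
tcp_rot: [0.767, 0.642, -0.001, -0.002]
contact_force: [1.0, 0.5, -0.6]
opening: 0.433
time: 37.25
eef_pos: [0.5097, -0.1814, 0.2298]
tcp_rot: [0.767, 0.642, 0.001, 0.002]
contact_force: [1.0, 0.5, -0.1]
opening: 0.964
top brass in can (array([325.08743169, 191.48087432]), array([-0.2613443 ,  0.96524565]), array([19.79429994, 16.79716454]), 183)
top wideknob (array([ 0.5913, -0.1106,  0.163 ]), 'yaw', 156.3, 'px', array([359.4, 146.6]), 'L', array([12.5, 10.2]), 99)
top knobA (array([ 0.5238, -0.3318,  0.031 ]), 'yaw', 48.9, 'px', array([427.3, 181.3]), 'L', array([30.6, 11.6]), 176)
scene brass in can None
scene wideknob (array([ 0.5926, -0.1112,  0.163 ]), 'yaw', 59.4, 'px', array([264.2, 178.5]), 'L', array([17.3, 11.9]), 159)
scene knobA (array([ 0.5262, -0.3328,  0.031 ]), 'yaw', 61.5, 'px', array([247.8, 167.1]), 'L', array([14.1, 10.1]), 110)
```

The tee is down in the narrow canister (brass at top (325,191), hidden by the wall in the scene view). Next is the narrow cover's knob at (0.525,-0.333), with the same double pinch.

```bash
python3 -m jog '{"travel":[[3.3,-30.6,0],[3.3,-30.6,0],[3.3,-30.6,0],[3.3,-30.6,0],[3.3,-30.6,0]],"dr":[[0,0,0],[0,0,0],[0,0,0],[0,0,0],[0,0,0]],"jaw":[0,0,0,0,0]}' 20
python3 -m jog '{"travel":[[0,0,-38],[0,0,-38],[0,0,-38],[0,0,-35],[0,0,-25]],"dr":[[0,0,0],[0,0,0],[0,0,0],[0,0,0],[0,0,0]],"jaw":[0,0,0,0,0]}'
python3 -m jog '{"travel":[[0,0,-20],[0,0,-12],[0,0,0],[0,0,0],[0,0,0]],"dr":[[0,0,0],[0,0,0],[0,0,0],[0,0,0],[0,0,0]],"jaw":[0,0,0,0,255]}'
python3 -m jog '{"travel":[[0,0,0],[0,0,0],[0,0,0],[0,0,0],[0,0,0]],"dr":[[0,0,0],[0,0,0],[0,0,0],[0,0,0],[0,0,0]],"jaw":[255,255,255,255,255]}'
```

```text
time: 37.77
eef_pos: [0.526, -0.3336, 0.229]
tcp_rot: [0.767, 0.642, 0.0, 0.001]
contact_force: [1.1, -0.3, -0.4]
opening: 1.0
time: 38.18
eef_pos: [0.5246, -0.3311, 0.051]
tcp_rot: [0.767, 0.642, -0.0, -0.002]
contact_force: [0.8, 0.6, 0.3]
opening: 0.997
time: 38.6
eef_pos: [0.5269, -0.3336, 0.024]
tcp_rot: [0.767, 0.642, 0.0, 0.002]
contact_force: [0.0, 0.2, 0.4]
opening: 0.88
time: 39.02
eef_pos: [0.5257, -0.3332, 0.023]
tcp_rot: [0.767, 0.642, -0.0, 0.0]
contact_force: [-1.8, 0.7, 5.4]
opening: 0.364
```

```bash
python3 -m jog '{"travel":[[0,0,0],[0,0,0],[0,0,0],[0,0,0],[0,0,0]],"dr":[[0,0,0],[0,0,0],[0,0,0],[0,0,0],[0,0,0]],"jaw":[255,255,60,60,60]}'
for i in 1 2 3; do python3 -m jog '{"travel":[[0,0,0],[0,0,0],[0,0,0],[0,0,0],[0,0,0]],"dr":[[0,0,-6],[0,0,-6],[0,0,-6],[0,0,-6],[0,0,-6]],"jaw":[60,60,60,60,60]}'|grep -v time; done
python3 -m jog '{"travel":[[0,0,0],[0,0,0],[0,0,0],[0,0,0],[0,0,0]],"dr":[[0,0,0],[0,0,0],[0,0,0],[0,0,0],[0,0,0]],"jaw":[255,255,255,255,255]}' 60
python3 -m jog '{"travel":[[0,0,0],[0,0,0],[0,0,0],[0,0,0],[0,0,0]],"dr":[[0,0,0],[0,0,0],[0,0,0],[0,0,0],[0,0,0]],"jaw":[255,255,255,255,255]}'
python3 -m jog '{"travel":[[0,0,10],[0,0,20],[0,0,30],[0,0,38],[0,0,38]],"dr":[[0,0,0],[0,0,0],[0,0,0],[0,0,0],[0,0,0]],"jaw":[255,255,255,255,255]}'
python3 -m jog '{"travel":[[0,0,38],[0,0,33],[0,0,0],[0,0,0],[0,0,0]],"dr":[[0,0,0],[0,0,0],[0,0,0],[0,0,0],[0,0,0]],"jaw":[255,255,255,255,255]}'
```

```text
time: 39.43
eef_pos: [0.5253, -0.3326, 0.0214]
tcp_rot: [0.767, 0.642, 0.0, -0.0]
contact_force: [-0.3, 0.2, 0.6]
opening: 0.758
eef_pos: [0.5253, -0.3326, 0.0213]
tcp_rot: [0.908, 0.419, -0.0, -0.0]
contact_force: [-0.8, 0.2, -0.1]
opening: 0.762
eef_pos: [0.5253, -0.3326, 0.0213]
tcp_rot: [0.986, 0.17, -0.0, -0.0]
contact_force: [-0.1, 0.1, 0.1]
opening: 0.768
eef_pos: [0.5253, -0.3326, 0.0214]
tcp_rot: [0.996, -0.091, -0.0, -0.0]
contact_force: [-0.2, 0.2, 0.2]
opening: 0.769
time: 41.1
eef_pos: [0.5257, -0.3334, 0.0223]
tcp_rot: [0.996, -0.088, 0.0, 0.001]
contact_force: [-1.7, -0.3, 1.7]
opening: 0.352
time: 41.52
eef_pos: [0.5257, -0.3334, 0.0223]
tcp_rot: [0.996, -0.089, 0.0, 0.001]
contact_force: [0.0, -3.4, 2.6]
opening: 0.352
time: 41.93
eef_pos: [0.5238, -0.3301, 0.1561]
tcp_rot: [0.996, -0.089, -0.003, -0.003]
contact_force: [0.2, -0.8, -3.6]
opening: 0.355
time: 42.35
eef_pos: [0.5243, -0.3312, 0.2261]
tcp_rot: [0.996, -0.089, -0.002, -0.002]
contact_force: [0.2, -0.9, -4.0]
opening: 0.354
```

```bash
for i in 1 2; do python3 -m jog '{"travel":[[-3.5,30.8,0],[-3.5,30.8,0],[-3.5,30.8,0],[-3.5,30.8,0],[-3.5,30.8,0]],"dr":[[0,0,0],[0,0,0],[0,0,0],[0,0,0],[0,0,0]],"jaw":[255,255,255,255,255]}'; done
python3 -m jog '{"travel":[[0,0,0],[0,0,-20],[0,0,-20],[0,0,-13],[0,0,0]],"dr":[[0,0,0],[0,0,0],[0,0,0],[0,0,0],[0,0,0]],"jaw":[255,255,255,255,255]}'
python3 -m jog '{"travel":[[0,0,0],[0,0,0],[0,0,0],[0,0,0],[0,0,0]],"dr":[[0,0,0],[0,0,0],[0,0,0],[0,0,0],[0,0,0]],"jaw":[255,255,255,255,255]}'
python3 - <<'E'
from h import *
S=shot('scene','p3',(250,130,370,230),6.5)
g=cv2.cvtColor(S,cv2.COLOR_BGR2GRAY)
# silhouette edges on rows: disc and canister body below
p=get_state()["eef_pos"]; print(p, proj("scene",p-[0,0,.0143]))
for r in (182,186,208,214): print(r,[int(x) for x in g[r,284:344]])
E
```

```text
time: 42.77
eef_pos: [0.5056, -0.1761, 0.2243]
tcp_rot: [0.996, -0.089, -0.004, -0.002]
contact_force: [1.3, 0.2, -3.3]
opening: 0.358
time: 43.18
eef_pos: [0.4878, -0.0226, 0.2248]
tcp_rot: [0.996, -0.089, -0.004, -0.001]
contact_force: [0.2, -0.3, -3.1]
opening: 0.356
time: 43.6
eef_pos: [0.4859, -0.0236, 0.1689]
tcp_rot: [0.996, -0.089, -0.007, -0.001]
contact_force: [-0.6, -1.0, -3.9]
opening: 0.356
time: 44.02
eef_pos: [0.491, -0.025, 0.1767]
tcp_rot: [0.996, -0.089, 0.001, 0.0]
contact_force: [0.5, 1.0, -2.9]
opening: 0.354
[ 0.49088633 -0.02496552  0.17662682] [312.46295383 180.68874786]
182 [107, 86, 89, 89, 102, 91, 50, 68, 89, 94, 91, 91, 91, 92, 92, 91, 89, 91, 92, 91, 90, 90, 91, 88, 81, 64, 36, 6, 19, 39, 42, 39, 60, 75, 79, 75, 73, 73, 75, 75, 75, 75, 78, 86, 90, 92, 91, 91, 86, 112, 160, 179, 175, 173, 173, 176, 177, 179, 174, 174]
186 [129, 90, 93, 87, 143, 145, 50, 58, 51, 64, 89, 92, 91, 92, 90, 90, 91, 91, 92, 91, 91, 93, 93, 92, 92, 91, 91, 90, 91, 91, 91, 89, 87, 86, 80, 105, 147, 163, 158, 121, 86, 89, 90, 91, 92, 93, 89, 70, 101, 167, 192, 187, 181, 176, 174, 176, 178, 175, 175, 174]
208 [53, 48, 47, 44, 59, 107, 115, 95, 99, 80, 47, 51, 54, 54, 55, 55, 57, 57, 58, 58, 58, 57, 59, 57, 58, 59, 60, 59, 61, 61, 62, 62, 61, 62, 60, 59, 61, 58, 59, 57, 58, 57, 56, 57, 53, 53, 49, 45, 76, 144, 181, 190, 151, 62, 52, 54, 54, 53, 55, 79]
214 [49, 49, 46, 44, 49, 63, 74, 73, 73, 65, 52, 51, 53, 55, 55, 56, 56, 57, 56, 58, 59, 58, 58, 58, 59, 62, 60, 59, 59, 61, 59, 59, 57, 60, 60, 60, 58, 58, 57, 58, 55, 55, 55, 54, 52, 51, 48, 48, 63, 76, 73, 74, 63, 53, 58, 58, 59, 55, 70, 95]
```

View pics/p3.png

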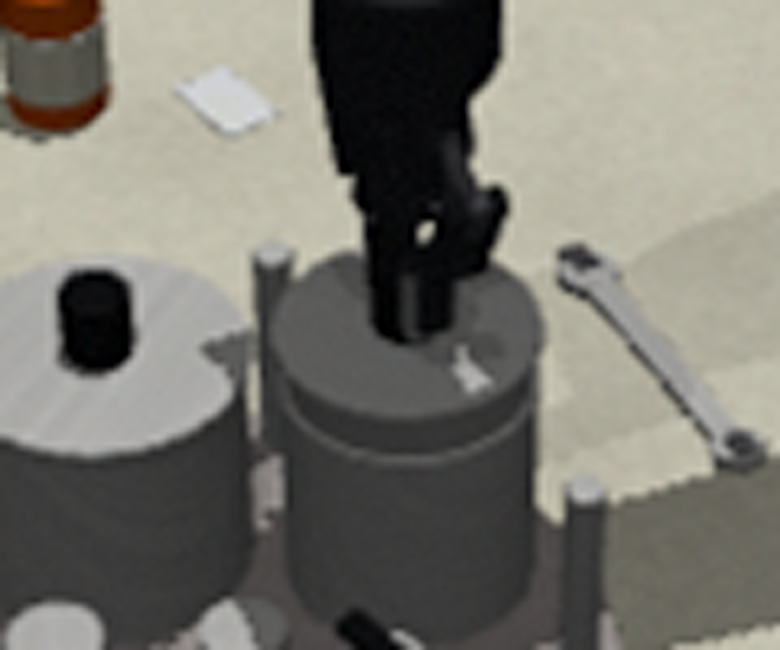

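In the scene crop the disc spans x 270–545 (centre 407.5) over the canister's 285–537 (centre 411). The cover is about 1 mm too far left, so I'll shift it (-0.9,+0.7) mm and lower.

```bash
python3 -m jog '{"travel":[[-0.9,0.7,-4],[0,0,-4],[0,0,-3],[0,0,-2],[0,0,0]],"dr":[[0,0,0],[0,0,0],[0,0,0],[0,0,0],[0,0,0]],"jaw":[255,255,255,255,255]}'
python3 -m jog '{"travel":[[0,0,-2],[0,0,-2],[0,0,-2],[0,0,-1],[0,0,0]],"dr":[[0,0,0],[0,0,0],[0,0,0],[0,0,0],[0,0,0]],"jaw":[255,255,255,255,255]}'
python3 -m jog '{"travel":[[0,0,-1],[0,0,-1],[0,0,0],[0,0,0],[0,0,0]],"dr":[[0,0,0],[0,0,0],[0,0,0],[0,0,0],[0,0,0]],"jaw":[255,255,255,255,255]}'
```

```text
time: 44.48
eef_pos: [0.489, -0.0239, 0.1619]
tcp_rot: [0.996, -0.089, -0.001, -0.0]
contact_force: [0.1, 0.7, -3.2]
opening: 0.356
time: 44.9
eef_pos: [0.4894, -0.024, 0.1554]
tcp_rot: [0.996, -0.089, -0.0, -0.0]
contact_force: [0.3, -0.3, -3.1]
opening: 0.357
time: 45.32
eef_pos: [0.4898, -0.0242, 0.1542]
tcp_rot: [0.996, -0.089, 0.0, 0.0]
contact_force: [-0.1, -0.1, -0.6]
opening: 0.357
```

```bash
python3 -m jog '{"travel":[[0,0,-1],[0,0,0],[0,0,0],[0,0,0],[0,0,0]],"dr":[[0,0,0],[0,0,0],[0,0,0],[0,0,0],[0,0,0]],"jaw":[255,255,255,170,130]}'
python3 -m jog '{"travel":[[0,0,0],[0,0,0],[0,0,5],[0,0,20],[0,0,35]],"dr":[[0,0,0],[0,0,0],[0,0,0],[0,0,0],[0,0,0]],"jaw":[120,120,120,120,120]}'
python3 -m jog '{"travel":[[0,0,26],[0,0,0],[0,0,0],[0,0,0],[0,0,0]],"dr":[[0,0,0],[0,0,0],[0,0,0],[0,0,0],[0,0,0]],"jaw":[120,120,120,120,120]}'
python3 - <<'E'
from h import *
S=shot('scene','p4'); T=shot('top','p4t'); g=cv2.cvtColor(S,cv2.COLOR_BGR2GRAY)
for n,I in(("scene",S),("top",T)):
  for k,X in [("narrow",[.490,-.0245,.163]),("wide",[.592,-.1105,.163])]: print(n,k,part(n,I,*proj(n,X),.163,black,11))
# disc front edge: lowest disc row vs expected for seated disc (z .140/.146)
a=np.linspace(0,2*np.pi,200); 
for z in(.140,.146): 
    P=np.array([proj("scene",[.490+.058*np.cos(t),-.0245+.058*np.sin(t),z]) for t in a]); print(z,P.min(0),P.max(0))
print([int(x) for x in g[185:215,313]])
E
```

```text
time: 45.73
eef_pos: [0.4903, -0.0242, 0.1536]
tcp_rot: [0.996, -0.089, 0.001, 0.0]
contact_force: [-0.4, 0.5, 0.3]
opening: 0.476
time: 46.15
eef_pos: [0.4869, -0.0234, 0.2093]
tcp_rot: [0.996, -0.089, -0.005, -0.001]
contact_force: [0.8, -0.8, 0.5]
opening: 0.528
time: 46.57
eef_pos: [0.4887, -0.0239, 0.2371]
tcp_rot: [0.996, -0.089, -0.001, -0.0]
contact_force: [0.4, -0.3, -0.3]
opening: 0.53
scene narrow (array([ 0.4906, -0.0217,  0.163 ]), 'yaw', 50.0, 'px', array([313.3, 181.1]), 'L', array([16.2, 13. ]), 163)
scene wide (array([ 0.5936, -0.1099,  0.163 ]), 'yaw', 60.4, 'px', array([264.1, 178.9]), 'L', array([16.3, 11.8]), 149)
top narrow (array([ 0.4704, -0.0173,  0.163 ]), 'yaw', 83.0, 'px', array([325.2, 191.8]), 'L', array([24.1,  6. ]), 106)
top wide (array([ 0.5928, -0.1237,  0.163 ]), 'yaw', 167.2, 'px', array([364.4, 146.1]), 'L', array([27.4,  3.1]), 54)
0.14 [291.95376859 173.65370847] [333.73927805 200.83367179]
0.146 [291.88240134 172.01836962] [333.78886189 199.17639133]
[7, 5, 1, 0, 60, 86, 88, 90, 90, 90, 90, 90, 89, 90, 92, 73, 53, 56, 57, 58, 58, 60, 61, 59, 57, 59, 58, 58, 56, 58]
```

The cover is seated. Its disc edge falls at rows 199–201, as predicted for z = 0.140–0.146, and there is no rim gap below it. Next is the last quarter turn: pinch handle3, now in handle2's old place.

```bash
for i in 1 2; do python3 -m jog '{"travel":[[19,12.1,0],[19,12.1,0],[19,12.1,0],[19,12.1,0],[19,12.1,0]],"dr":[[0,0,6],[0,0,6],[0,0,6],[0,0,6],[0,0,6]],"jaw":[120,120,120,120,120]}' 60; done
python3 -m jog '{"travel":[[0,0,0],[0,0,-10],[0,0,0],[0,0,0],[0,0,0]],"dr":[[0,0,0],[0,0,0],[0,0,0],[0,0,0],[0,0,0]],"jaw":[120,120,120,120,120]}'
python3 - <<'E'
from h import *
S=shot('scene','h3'); g=cv2.cvtColor(S,cv2.COLOR_BGR2GRAY)
u=proj("scene",[.679,.096,.142]); print(u)
for r in (240,243,246,250): print(r,[int(x) for x in g[r,265:296]])
for c in (279,280,281): print(c,[int(x) for x in g[228:252,c]])
E
```

```text
time: 47.08
eef_pos: [0.5849, 0.0371, 0.2373]
tcp_rot: [0.985, 0.175, -0.001, -0.0]
contact_force: [0.7, -0.4, 0.9]
opening: 0.534
time: 47.5
eef_pos: [0.6799, 0.0976, 0.237]
tcp_rot: [0.906, 0.424, -0.001, -0.001]
contact_force: [-0.3, -0.5, -0.1]
opening: 0.53
time: 47.92
eef_pos: [0.6787, 0.0964, 0.2282]
tcp_rot: [0.907, 0.421, -0.001, -0.0]
contact_force: [0.2, -0.0, -0.9]
opening: 0.525
[280.04458591 241.40202348]
240 [52, 51, 119, 165, 163, 165, 164, 162, 148, 132, 130, 119, 106, 102, 96, 108, 136, 148, 135, 132, 134, 137, 136, 135, 134, 136, 133, 129, 132, 135, 140]
243 [54, 49, 117, 168, 165, 162, 164, 162, 164, 157, 113, 73, 100, 108, 105, 99, 81, 78, 115, 137, 136, 137, 137, 137, 138, 138, 137, 136, 137, 140, 140]
246 [52, 53, 118, 165, 161, 162, 164, 165, 170, 152, 102, 63, 60, 65, 63, 61, 56, 71, 116, 139, 138, 136, 135, 137, 137, 137, 137, 140, 140, 139, 140]
250 [181, 175, 174, 177, 180, 179, 176, 141, 74, 96, 122, 76, 57, 63, 64, 62, 57, 61, 108, 139, 137, 123, 92, 115, 138, 137, 139, 141, 124, 83, 64]
279 [137, 135, 137, 139, 138, 140, 138, 135, 131, 131, 132, 113, 96, 99, 101, 105, 80, 63, 63, 63, 64, 64, 64, 63]
280 [130, 110, 105, 109, 110, 111, 130, 134, 130, 131, 134, 131, 108, 97, 102, 99, 71, 60, 61, 61, 62, 62, 62, 61]
281 [147, 107, 62, 49, 52, 56, 95, 129, 132, 132, 134, 144, 136, 106, 94, 81, 60, 56, 56, 56, 58, 57, 57, 59]
```

```bash
python3 -m jog '{"travel":[[1.5,-1,-27],[0,0,-27],[0,0,-22],[0,0,-16],[0,0,-10]],"dr":[[0,0,0],[0,0,0],[0,0,0],[0,0,0],[0,0,0]],"jaw":[120,120,120,120,120]}' 60
python3 -m jog '{"travel":[[0,0,0],[0,0,0],[0,0,0],[0,0,0],[0,0,0]],"dr":[[0,0,0],[0,0,0],[0,0,0],[0,0,0],[0,0,0]],"jaw":[120,255,255,255,255]}'
python3 -m jog '{"travel":[[0,0,0],[0,0,0],[0,0,0],[0,0,0],[0,0,0]],"dr":[[0,0,0],[0,0,0],[0,0,0],[0,0,0],[0,0,0]],"jaw":[255,255,255,255,255]}'
```

```text
time: 48.38
eef_pos: [0.6796, 0.0955, 0.1246]
tcp_rot: [0.907, 0.421, -0.001, -0.001]
contact_force: [0.5, -0.6, -0.4]
opening: 0.528
time: 48.8
eef_pos: [0.6823, 0.0958, 0.1293]
tcp_rot: [0.907, 0.421, 0.002, 0.001]
contact_force: [-0.3, -0.8, 3.0]
opening: 0.178
time: 49.22
eef_pos: [0.6823, 0.0958, 0.1293]
tcp_rot: [0.907, 0.421, 0.002, 0.001]
contact_force: [-1.1, -1.3, 6.7]
opening: 0.179
```

```bash
python3 -m jog '{"travel":[[-9.0,7.0,0],[-9.5,6.2,0],[-10,5.5,0],[-10.4,4.7,0],[-10.7,3.8,0]],"dr":[[0,0,4.5],[0,0,4.5],[0,0,4.5],[0,0,4.5],[0,0,4.5]],"jaw":[255,255,255,255,255]}'
python3 -m jog '{"travel":[[-11,3,0],[-11.2,2.1,0],[-11.3,1.2,0],[-11.4,0.3,0],[-11.4,-0.5,0]],"dr":[[0,0,4.5],[0,0,4.5],[0,0,4.5],[0,0,4.5],[0,0,4.5]],"jaw":[255,255,255,255,255]}'
python3 -m jog '{"travel":[[-11.3,-1.4,0],[-11.2,-2.3,0],[-10.9,-3.2,0],[-10.7,-4,0],[-10.3,-4.9,0]],"dr":[[0,0,4.5],[0,0,4.5],[0,0,4.5],[0,0,4.5],[0,0,4.5]],"jaw":[255,255,255,255,255]}'
python3 -m jog '{"travel":[[-9.9,-5.7,0],[-9.6,-6.2,0],[-9.1,-6.9,0],[-8.6,-7.6,0],[-8,-8.2,0]],"dr":[[0,0,4.5],[0,0,4.5],[0,0,4.5],[0,0,4.5],[0,0,4.5]],"jaw":[255,255,255,255,255]}'
python3 -m jog '{"travel":[[0,0,0],[0,0,0],[0,0,0],[0,0,0],[0,0,0]],"dr":[[0,0,0],[0,0,0],[0,0,0],[0,0,0],[0,0,0]],"jaw":[255,255,255,255,255]}'
```

```text
time: 49.63
eef_pos: [0.6336, 0.1235, 0.1293]
tcp_rot: [0.807, 0.591, 0.003, 0.002]
contact_force: [3.5, -0.4, 4.1]
opening: 0.176
time: 50.05
eef_pos: [0.5766, 0.1312, 0.1292]
tcp_rot: [0.676, 0.737, 0.004, 0.001]
contact_force: [0.1, 4.4, 5.1]
opening: 0.175
time: 50.47
eef_pos: [0.5201, 0.1163, 0.1292]
tcp_rot: [0.519, 0.855, 0.003, -0.002]
contact_force: [-6.4, 7.0, 11.4]
opening: 0.174
time: 50.88
eef_pos: [0.474, 0.0813, 0.1292]
tcp_rot: [0.342, 0.94, 0.002, -0.003]
contact_force: [-8.2, 7.2, 14.1]
opening: 0.178
time: 51.3
eef_pos: [0.4739, 0.0812, 0.1292]
tcp_rot: [0.344, 0.939, 0.002, -0.004]
contact_force: [-10.8, 8.2, 15.8]
opening: 0.175
```

```bash
python3 -m jog '{"travel":[[0,0,0],[0,0,0],[0,0,0],[0,0,20],[0,0,35]],"dr":[[0,0,0],[0,0,0],[0,0,0],[0,0,0],[0,0,0]],"jaw":[120,120,120,120,120]}'
python3 -m jog '{"travel":[[0,0,35],[0,0,20],[-10,30,0],[-5,35,0],[0,35,0]],"dr":[[0,0,0],[0,0,0],[0,0,0],[0,0,0],[0,0,0]],"jaw":[120,120,120,60,0]}'
python3 -m jog '{"travel":[[0,35,0],[0,35,0],[0,0,0],[0,0,0],[0,0,0]],"dr":[[0,0,0],[0,0,0],[0,0,0],[0,0,0],[0,0,0]],"jaw":[0,0,0,0,0]}'
python3 - <<'E'
from h import *
S=shot('scene','f'); T=shot('top','ft'); h=np.array([.586,-.016])
K={}
for k,a in [("narrow",275),("wide",5)]:
  X=[*(h+.095*np.array([np.cos(np.radians(a)),np.sin(np.radians(a))])),.163]; P=[]
  for n,I in(("scene",S),("top",T)):
    r=part(n,I,*proj(n,X),.163,black,13); P.append(r[0]); print(n,k,r)
  m=np.mean(P,0)[:2]-h; print(k,"r",np.hypot(*m).round(4),"ang",np.degrees(np.arctan2(m[1],m[0])).round(1),"tri",tri(part("top",T,*proj("top",X),.163,black,13)[4],part("scene",S,*proj("scene",X),.163,black,13)[4]))
g=cv2.cvtColor(S,cv2.COLOR_BGR2GRAY)
# disc outlines: predicted front row for seated disc vs image column profile
for k,a,R in [("narrow",275,.058),("wide",5,.066)]:
  c=h+.095*np.array([np.cos(np.radians(a)),np.sin(np.radians(a))])
  P=np.array([proj("scene",[c[0]+R*np.cos(t),c[1]+R*np.sin(t),.146]) for t in np.linspace(0,6.28,200)]); i=P[:,1].argmax(); u,v=P[i].round().astype(int)
  print(k,P[i],P[:,0].min(),P[:,0].max(),[int(x) for x in g[v-8:v+10,u]])
# bystanders: difference to start
S0=cv2.imread("pics/scene0.png"); d=cv2.absdiff(S,S0).max(2)
for n,X in [("ring",(323,327)),("bottle",(447,340)),("jar",(258,132)),("escut",(205,176)),("tape",(441,285))]:
  x,y=X; print(n,(d[y-12:y+12,x-10:x+10]>50).mean().round(3))
E
```

```text
time: 51.72
eef_pos: [0.4722, 0.0787, 0.1775]
tcp_rot: [0.344, 0.939, -0.002, -0.005]
contact_force: [0.6, -0.5, -0.1]
opening: 0.53
time: 52.13
eef_pos: [0.4603, 0.1793, 0.2373]
tcp_rot: [0.345, 0.939, 0.0, 0.001]
contact_force: [0.5, -0.1, -0.0]
opening: 0.797
time: 52.55
eef_pos: [0.4604, 0.2485, 0.2362]
tcp_rot: [0.343, 0.939, -0.001, -0.0]
contact_force: [0.1, -0.5, 0.3]
opening: 0.997
scene narrow (array([ 0.592 , -0.1134,  0.163 ]), 'yaw', 57.9, 'px', array([263.9, 178. ]), 'L', array([16.2, 12. ]), 151)
top narrow (array([ 0.5897, -0.1146,  0.163 ]), 'yaw', 149.8, 'px', array([361. , 147.2]), 'L', array([12.5, 10. ]), 97)
narrow r 0.0981 ang -87.2 tri (array([ 0.59067292, -0.11528237,  0.16090009]), np.float64(0.0007442070571189429))
scene wide (array([ 0.681 , -0.0092,  0.163 ]), 'yaw', 62.1, 'px', array([256.2, 212. ]), 'L', array([17.8, 12.9]), 179)
top wide (array([ 0.6782, -0.0101,  0.163 ]), 'yaw', 178.1, 'px', array([321.1, 115.7]), 'L', array([13.1,  9.5]), 97)
wide r 0.0938 ang 3.9 tri (array([ 0.67952595, -0.01075309,  0.16086319]), np.float64(0.0012801585768546194))
narrow [262.8764793  197.44870128] 243.13826835233618 285.1330820977045 [163, 163, 162, 164, 162, 162, 167, 143, 80, 122, 92, 116, 160, 168, 166, 165, 165, 168]
wide [254.41006445 235.54004822] 231.3100902862862 282.78913469291524 [163, 163, 165, 166, 164, 164, 169, 115, 58, 59, 59, 57, 57, 57, 59, 58, 58, 57]
ring 0.0
bottle 0.0
jar 0.127
escut 0.0
tape 0.0
```

```bash
python3 - <<'E'
from h import *
S0=cv2.imread("pics/scene0.png"); S=shot('scene','f2'); F=cv2.imread("pics/f.png")
org=lambda I:((I[...,2].astype(int)-I[...,0])>80).astype(np.uint8)
for I in(S0,S): b=blob("scene",org(I),258,132,20); print("jar",b[0],b[3])
print("carousel motion px",(cv2.absdiff(S,F).max(2)[150:280,220:350]>40).sum())
s=get_state(); print(s["time"],s["contact_force"].round(1)); sign_off()
E
```

```text
jar [257.20833333 127.77083333] 48
jar [257.20833333 127.77083333] 48
carousel motion px 0
52.7 [-0.1 -0.2 -0.5]
the job is handed in; nothing more can be done
```

I finished the whole job and handed it in at 52.7 s. All three couplings went into the wide canister and its cover was set on. After the first quarter turn, the one tee present went into the narrow canister and was covered. A second quarter turn followed.

**Last checks:**
- **Covers:** both knobs triangulate to the same height (0.161 m). Each cover came to rest at the height expected for a seated disc. The narrow knob reads 3 mm off the 95 mm circle, within the 9 mm allowed.
- **Carousel:** the wide knob has gone round about 179°. The knobs sit 1–2° short of their nominal angles, which includes the covers' play, and the limit is about 5°. Two pictures in a row showed no movement.
- **Bystanders:** a picture comparison showed the ring, bottle, wall flange and tape unchanged. It differed around the jar, but the jar's orange band is at exactly the same pixels as at the start.
- **Robot:** it is clear of everything and reads no contact force.

**Not checked or in disagreement:**
- **Couplings:** after the third drop they seemed to lie stacked, with the top one measured at about 0.11 m, still below the cover's plug. I could not see them again once the cover was on.
- **Canister mouth:** the two cameras disagreed by 5–10 mm on its position. I used roughly the average, and both covers went in without catching.

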